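# Hitch the tin trailer to the tin lorry

### The arm

A 6-joint arm with a two-finger parallel gripper is mounted at the origin on the work surface. World frame = base frame: x ahead of the robot, y to its left, z up, the work surface at z = 0. Lengths are in m, angles in rad, forces in N, time in s.
With the tool pointing down it reaches from about 0.3 to 1 m from the base axis. Payload 5.1 kg.
Tool frame: the origin (TCP) lies midway between the tips of the shut fingers; the grasp point (between the pads) lies 19 mm behind it; z points along the fingers, x is the direction in which the jaws open and shut, and the axes are right-handed (so a half turn about z gives the same grasp; the last joint's range is limited). The gripper opens to 95 mm and grips with 3 to 60 N. Pads are 20 mm wide; open, the fingers measure 119 mm over their backs; the gripper's body (75 mm by 180 mm) begins 59 mm behind the grasp point.
Start: joints at [-0.083, 0.124, 1.65, -0, 1.367, -0.083], TCP at [0.65, -0, 0.215] pointing down, gripper open.
Joint ranges: [-2.61, 2.61], [-1.02, 2.33], [0.03, 2.71], [-1.35, 4.49], [0.32, 2.68], [-2.91, 2.91]. Speed limits (rad/s): [2.57, 2.57, 3.14, 3.14, 3.14, 3.14].

### API

Orientations are given as a 3x3 rotation matrix whose columns are the frame's x, y, z axes.
In Python, from plant import ctrl gives the robot as it stands.
- The arm moves only by the shell command python3 -m crank 'ROWS' [FORCE]. ROWS is JSON, a list of rows, each a list of 3 entries, a list of its own where there are three numbers: the closure in counts, from 0 (fully open) to 255 (shut), then the shift along the tool's x, y, z in m, then the turn, a rotation vector about the tool's x, y, z in rad. In form: [[fingers, [dx, dy, dz], [wx, wy, wz]], ...]. A call has 1 to 12 rows; each row shifts and turns the commanded pose from where the row before left it, along the tool's axes as they then stand; what a row does not reach is not made up. A row lasts 1/8 s, in which the tool goes at most 62.5 mm and 10.7 degrees, less where a joint would pass 70% of its speed; a pose out of reach is approached as far as the arm can. A call is refused whole if a number of a shift passes 0.0625 or a number of a turn 0.188, either way. A call with a gripper value outside its range is refused whole. The fingers move at their own pace and stop on an object; FORCE is the grip in N (left out, the last holds). Time passes only in rows, so rows that do not move let the fingers close. It gives the time, the measured TCP pose, the force and the opening at its end, in the units of the state.
- ctrl.get_obs(): the state, without advancing time (a new reading comes with each control period).
- ctrl.camera(name): name is "scene" or "side" or "wrist"; returns the picture (420x560x3 uint8, red, green, blue); there is no depth.
- ctrl.camera_params(name): a dict with "mtx" (3x3 intrinsics, pixels), "extrinsics" (4x4, takes a point from camera to world coordinates). Camera axes: x right, y up, looking along -z (the intrinsics and any distortion apply to the point x, -y, -z); pixel columns grow to the right and rows downward; lengths in m; the calibration is good to about 2 mm. A picture is of the moment at which its call begins: read the wrist's pose just before it. camera_params takes no time and is no camera call; for the wrist camera it gives the pose at the moment of the call.
- ctrl.finish_job(): hands the job in, once; it reports no verdict.
Trained networks look in the newest picture that a camera, given by its name, has taken for a name from the list of things; names that differ only in an ending like _2 or _b are one class to them, and where a whole thing is asked for, a point or a joint stands for the part that bears it (a point fixed in the world has none). Each returns a list of dicts, best first, with "confidence" (0 to 1); they miss things now and then, are a little off and sometimes report something else, mostly with a low value. They report only what shows in the picture. A call takes as long as a camera call.
- ctrl.boxes_of(name, camera): "position" ([x, y, z] in m, in world coordinates, good to about 4 mm: the middle of the surface that is visible of it).
- ctrl.trace(name, camera): "mask" (420x560 bool, what is visible of it).
The state is a dict: "clock": time; "joint_positions": joint angles; "dq": joint speeds; "joint_efforts": joint torques, N m; "tcp_pos": TCP position; "tcp_rot": TCP orientation; "wrist_force": force on the tool from outside, world axes, zero at the start; "torque": the same for the moment, N m; "width": opening from 0.0 (shut) to 1.0 (fully open).
Only numpy, scipy, OpenCV 4.12 (cv2) and the standard library are available. Lean on these libraries where they do the work, as an engineer would, in place of code of your own. Each camera call takes 0.05 s, during which the arm holds its last target.

### The job

Hitch the toy trailer to the parked toy lorry: take the trailer by its drawbar, set its coupler gently down over the lorry's tow ball with the latch lever still up, until it sits fully home. Then press the latch lever down until it stops hard, so that the clamp under it grips the ball, and let go; the tin is thin, so force nothing and leave the other things on the cart where they are.

Things in the scene. Friction and masses are not known exactly. Their poses are not given: they have to be found in the camera images.
- ball (a point): Centre of the lorry's tow ball: bare steel, 20 mm across, 65 mm above the cart top, on a 10 mm neck rising from a flat tow bar behind the lorry. x towards the lorry's nose, z up.
- lorry: Parked tin lorry, chocked and immovable, 130 mm wide, cab 145 mm high. Origin on the cart top straight below the tow ball's centre; x towards its nose, z up. Its body reaches from 45 to 360 mm ahead of the ball.
- trailer: Loose two-wheeled tin trailer, 0.6 to 0.9 kg. Origin on the cart top under mid-axle; x forwards along the drawbar, z up. Tray 190 x 116 mm, 93 mm high, to 90 mm ahead of the origin; free wheels 60 mm across, 144 mm apart. A prop leg 178 mm ahead holds it level at the start. Lift the drawbar only a little: the wheels stay down, the bar pivots up about the axle and turns in the gripper's pads.
- drawbar (a point): Where to grip: centre of the drawbar, 16 mm wide and 16 mm high, 54 mm above the cart top when parked, 148 mm ahead of the axle and 112 mm behind the socket. Axes as the trailer. A gripper coming straight down here clears the tray and the raised lever.
- socket (a point): Socket centre of the coupler, 260 mm ahead of the axle, 62 mm above the cart top when parked level. Fully home, it meets the ball's centre (nose 3 mm higher, prop leg clear of the cart). A cup 22 mm wide inside, open below: flared mouth 8 mm below this point, roof 10 mm above. Head 28 mm wide, its top 19 mm above this point, its front 17 mm ahead. Axes as the trailer.
- latch (a joint): Latch lever angle: 0 raised (0.9 rad above level), grows as pressed, level at 0.9, travel 1.25. Pivot 17 mm behind, 14 mm above the socket centre; lever points back over the drawbar. Stiff (4 N at the pad), stays where left. It swings a clamp under the ball; where it meets the ball depends on an unmeasured adjusting nut: 0.6 to 1.1. Once it stops, 10 to 15 N makes it grip; over 25 N bends it.
- lever_pad (a point): Middle of the upper face of the lever's pad (24 mm long, 22 mm wide), 50 mm from the pivot along the lever. Raised at 0 it lies 26 mm behind and 44 mm above the pivot; level, 50 mm behind and 7 mm above it. Follow this arc, down and back: pushed straight down from the start the lever can bind. Axes as the trailer when raised at 0, turning with the lever.

How it is judged:
On the way:
1. the coupler sits fully home on the tow ball with the latch lever still up (horizontal distance between socket and ball below 0.003 m and z of socket in the frame of lorry between 0.062 and 0.0675 m and value of joint latch below 0.35 rad), for 0.2 s.
At the end, for the whole second after the job is handed in: The trailer stands still on its wheels, upright within 0.08 rad, its socket centre within 3 mm of the ball's centre sideways and between 3 mm below and 2.5 mm above it, and the latch lever stays pressed (past 0.5 rad) with its clamp gripping the ball with more than 3 N (horizontal distance between socket and ball below 0.003 m and z of socket in the frame of lorry between 0.062 and 0.0675 m and contact force between latch and lorry above 3 N and value of joint latch above 0.5 rad and angle between trailer's own z axis and vertical below 0.08 rad and linear speed of trailer below 0.02 m/s); the robot touches nothing.
It fails at once if the latch lever is pushed with more than 25 N (contact force between the fingers and latch above 25 N).
It fails at once if the coupler is dropped or forced on the lorry's hitch with more than 20 N while the lever is up (contact force between trailer and lorry above 20 N and value of joint latch below 0.35 rad).
It fails at once if the coupler falls onto the ball (faster than 0.2 m/s within 15 mm of home) instead of being lowered (linear speed of latch above 0.2 m/s and distance between socket and ball below 0.015 m and value of joint latch below 0.35 rad).
It fails at once if the drum, crank, axle jig, a tire ring, the screwdriver or the screw tin is moved more than 20 mm (distance of any of drum, crank, axle_jig, tire_ring_a, tire_ring_b, screwdriver, screw_tin from where it was at the start of the episode above 0.02 m).
It also fails if it takes over 67 s, if anything falls off the work surface, if the arm or the gripper's body presses on something with over 40 N, if the wrist force passes 120 N, or if a joint passes its speed limit or range.

## Working session

There is one attempt and no reset: what is moved stays moved. The work goes in short steps, Python scripts to look and compute and a shell command to move; the robot and the scene stay as the last step left them, time stands still between calls to the robot, and variables do not carry over. Pictures are saved under pics/ and viewed, and the job is handed in when it is done.

```bash
ls; mkdir -p pics
cat > h.py <<'E'
import numpy as np, cv2
from plant import ctrl
def snap(n,f):
    im=ctrl.camera(n); cv2.imwrite('pics/'+f,im[:,:,::-1].copy()); return im
def proj(n,P):
    p=ctrl.camera_params(n); E=np.array(p['extrinsics']); c=np.linalg.inv(E)@np.append(P,1)
    q=np.array(p['mtx'])@np.array([c[0],-c[1],-c[2]]); return q[:2]/q[2]
def ray(n,u,v,z):
    p=ctrl.camera_params(n); E=np.array(p['extrinsics']); d=np.linalg.inv(np.array(p['mtx']))@np.array([u,v,1]); d=E[:3,:3]@np.array([d[0],-d[1],-d[2]])
    o=E[:3,3]; return o+d*(z-o[2])/d[2]
E
python3 - <<'E'
from h import *
np.set_printoptions(precision=4,suppress=True)
o=ctrl.get_obs(); print(o)
for c in ['scene','side','wrist']:
    snap(c,c+'0.png'); p=ctrl.camera_params(c); print(c,p.keys(),np.array(p['extrinsics'])[:3,3])
    for n in ['ball','lorry','trailer','drawbar','socket','lever_pad','latch']:
        print(n,[(np.round(d['position'],4).tolist(),round(d['confidence'],2)) for d in ctrl.boxes_of(n,c)])
print(ctrl.get_obs()['clock'])
E
```

```text
pics
{'clock': 0.0, 'joint_positions': array([-0.0826,  0.1245,  1.6517,  0.    ,  1.3675, -0.0826]), 'dq': array([ 0.0007, -0.0007,  0.0012, -0.0018, -0.0013,  0.001 ]), 'joint_efforts': array([ -0.0006, -41.7604, -35.9935,   0.0773,   0.0493,  -0.0002]), 'tcp_pos': array([0.6494, 0.    , 0.2134]), 'tcp_rot': array([[ 1.    ,  0.    , -0.002 ],
       [ 0.    , -1.    ,  0.0002],
       [-0.002 , -0.0002, -1.    ]]), 'wrist_force': array([ 0.4904, -0.0027, -0.3477]), 'torque': array([0.0234, 0.0123, 0.0255]), 'width': 0.995978270621799}
scene dict_keys(['mtx', 'extrinsics']) [ 0.8228 -0.5103  0.8478]
ball [([0.5741, 0.1524, 0.0589], 0.85)]
lorry [([0.5751, 0.1499, 0.0608], 0.58)]
trailer [([0.5226, -0.2996, 0.0624], 0.69)]
drawbar [([0.5202, -0.2953, 0.0579], 0.67)]
socket [([0.5212, -0.2949, 0.0609], 0.6), ([0.576, 0.1494, 0.062], 0.28)]
lever_pad [([0.555, -0.0765, 0.0921], 0.76)]
latch [([0.5559, -0.0841, 0.0926], 0.64)]
side dict_keys(['mtx', 'extrinsics']) [0.3568 0.5842 0.7146]
ball [([0.5332, 0.2444, 0.0601], 0.59), ([0.5554, -0.0812, 0.1074], 0.16)]
lorry [([0.5317, 0.2394, 0.0586], 0.69)]
trailer [([0.5266, -0.2694, 0.0613], 0.91)]
drawbar [([0.5294, -0.2725, 0.0627], 0.56)]
socket [([0.5243, -0.2755, 0.062], 0.81), ([0.5335, 0.2382, 0.0606], 0.45)]
lever_pad [([0.5531, -0.0808, 0.1107], 0.74)]
latch [([0.5549, -0.0768, 0.1088], 0.49)]
wrist dict_keys(['mtx', 'extrinsics']) [0.6507 0.0836 0.3863]
ball [([0.5343, 0.1481, 0.0594], 0.67)]
lorry [([0.5344, 0.1506, 0.0596], 0.71)]
trailer [([0.5523, -0.1847, 0.0663], 0.91)]
drawbar [([0.5509, -0.1882, 0.0622], 0.59)]
socket [([0.5544, -0.1867, 0.0681], 0.76)]
lever_pad []
latch [([0.5547, -0.1867, 0.0715], 0.46)]
1.2
```

View pics/scene0.png

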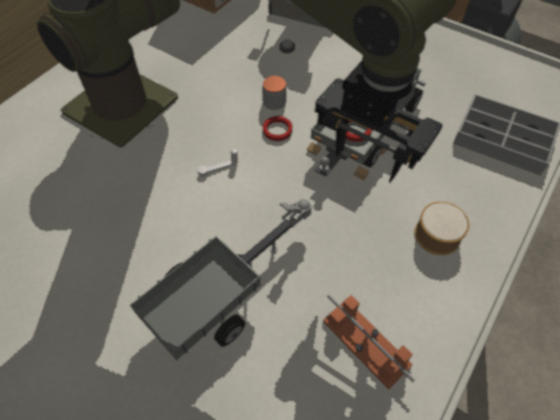

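View pics/side0.png

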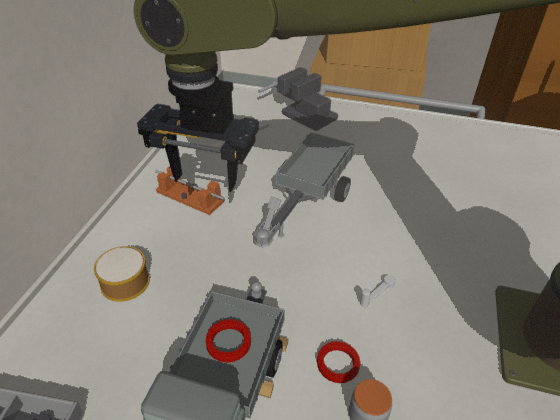

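View pics/wrist0.png

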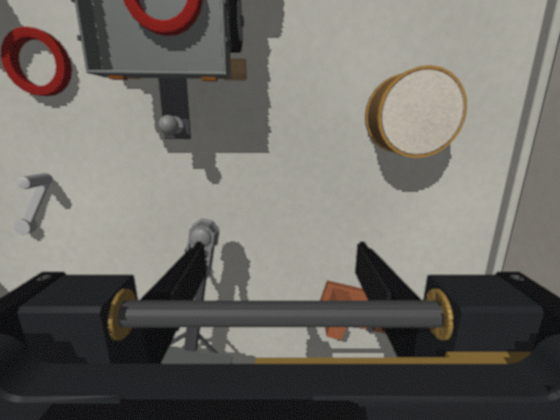

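Run:
```python
import cv2
def crop(f,x0,y0,w,h,s,o):
    im=cv2.imread('pics/'+f)[y0:y0+h,x0:x0+w]; cv2.imwrite('pics/'+o,cv2.resize(im,None,fx=s,fy=s,interpolation=cv2.INTER_CUBIC))
crop('wrist0.png',130,60,130,200,3,'c1.png')
crop('side0.png',230,180,120,130,4,'c2.png')
crop('scene0.png',230,130,140,140,4,'c3.png')
```

```text
(no output)
```

View pics/c1.png

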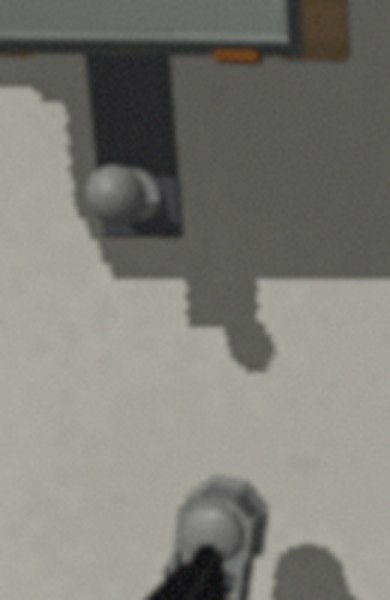

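View pics/c2.png

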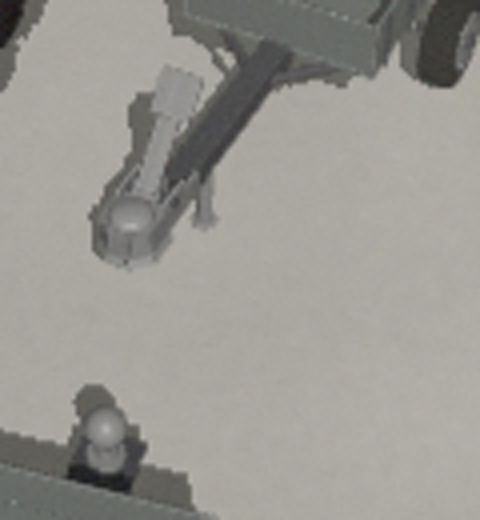

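View pics/c3.png

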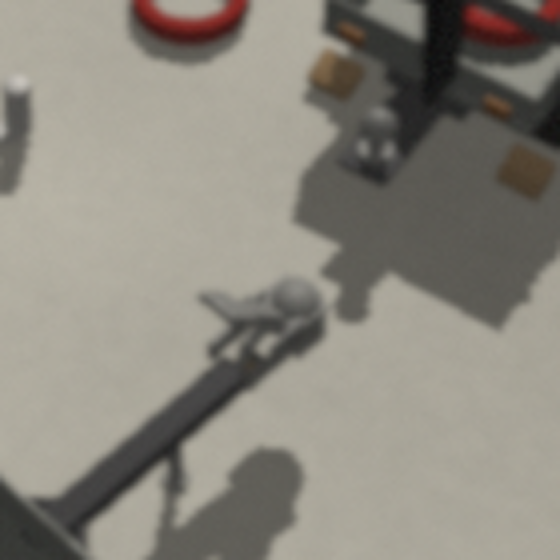

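```bash
cat >> h.py <<'E'
def tri(obs):
    A=np.zeros((3,3));b=np.zeros(3);L=[]
    for n,u,v in obs:
        o=ray(n,u,v,0.0);q=ray(n,u,v,0.3);d=(q-o)/np.linalg.norm(q-o);M=np.eye(3)-np.outer(d,d);A+=M;b+=M@o;L.append((o,M))
    x=np.linalg.solve(A,b); return x,[round(1000*float(np.linalg.norm(M@(x-o))),1) for o,M in L]
E
python3 - <<'E'
from h import *
np.set_printoptions(precision=4,suppress=True)
B=[('wrist',168,124.3),('side',256.5,286.5),('scene',324.5,161.5)]
S=[('wrist',200.7,236.7),('side',263,233.8),('scene',304,204)]
print(tri(B),[ray(*b,0.065) for b in B]);print(tri(S),[ray(*b,0.07) for b in S])
print(ctrl.get_obs()['clock'])
for c in ['scene','side','wrist']:
    for n in ['trailer','drawbar','lorry']:
        for i,d in enumerate(ctrl.trace(n,c)[:1]):
            m=d['mask']; ys,xs=np.where(m); print(c,n,d['confidence'],m.sum(),xs.min(),xs.max(),ys.min(),ys.max()); np.save(f'm_{c}_{n}.npy',m)
E
```

```text
(array([0.5336, 0.0782, 0.0647]), [0.6, 1.7, 2.0]) [array([0.5333, 0.0787, 0.065 ]), array([0.5321, 0.0773, 0.065 ]), array([0.5357, 0.0781, 0.065 ])]
(array([ 0.5599, -0.0433,  0.0746]), [0.3, 2.1, 1.9]) [array([ 0.5589, -0.0453,  0.07  ]), array([ 0.5594, -0.0486,  0.07  ]), array([ 0.56  , -0.0397,  0.07  ])]
1.2
scene trailer 0.73 9783 132 311 199 358
scene drawbar 0.76 10219 131 311 199 359
scene lorry 0.7 2164 308 423 68 178
side trailer 0.92 4597 255 353 134 246
side drawbar 0.84 4802 255 353 132 246
side lorry 0.75 11497 142 286 282 419
wrist trailer 0.63 2287 163 231 218 362
wrist drawbar 0.62 2533 162 232 218 363
wrist lorry 0.93 13342 72 247 0 139
```

Run:
```python
import cv2
def crop(f,x0,y0,w,h,s,o):
    im=cv2.imread('pics/'+f)[y0:y0+h,x0:x0+w]; cv2.imwrite('pics/'+o,cv2.resize(im,None,fx=s,fy=s,interpolation=cv2.INTER_CUBIC))
crop('scene0.png',120,230,160,140,5,'c4.png')
crop('side0.png',250,120,120,100,6,'c5.png')
```

```text
(no output)
```

View pics/c4.png

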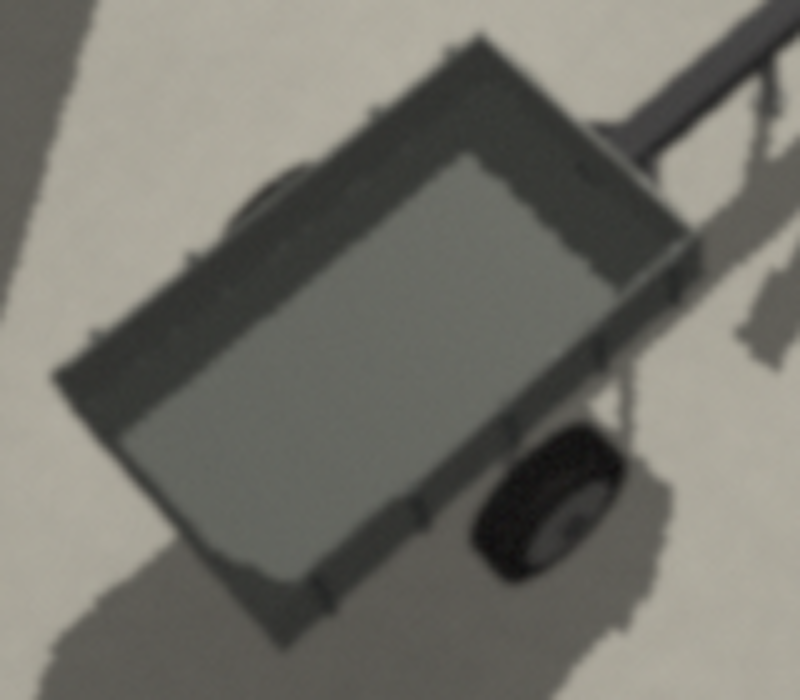

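View pics/c5.png

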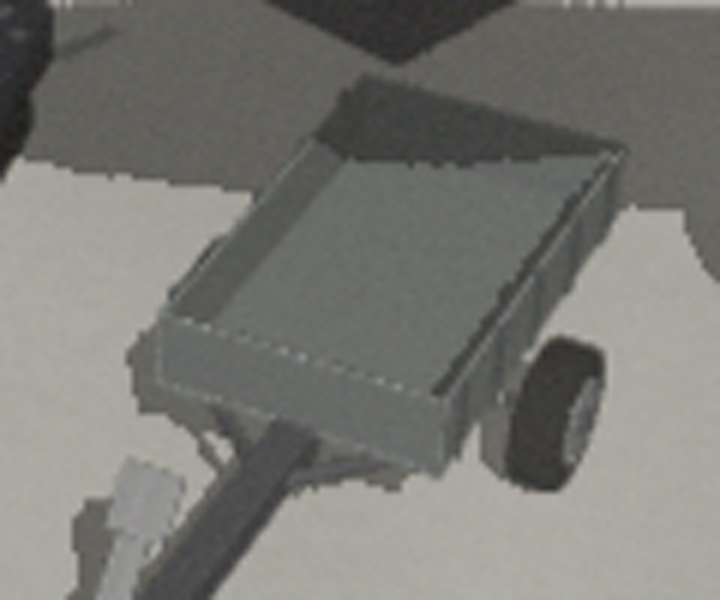

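Run:
```python
from h import *
np.set_printoptions(precision=4,suppress=True)
z=0.093
S=[ray('scene',u,v,z) for u,v in [(216,237.4),(259,277.4),(176.6,359.6),(130.8,305.2)]]
T=[ray('side',u,v,z) for u,v in [(324.7,186.7),(277.2,173.3),(310.3,132.5),(354.2,145)]]
for C in (S,T):
    C=np.array(C)[:,:2]; print(C, [np.linalg.norm(C[i]-C[(i+1)%4]) for i in range(4)], C.mean(0))
    f=(C[0]+C[1])/2-(C[2]+C[3])/2; f/=np.linalg.norm(f); print('head',np.degrees(np.arctan2(f[1],f[0])))
    h=[0.5597,-0.0455]; o=C.mean(0)  # tray -100..90 -> center -5
    for s in (153,265): print(s, (C.mean(0)+f*s/1000)) 
    d=h-o; print('via head',np.degrees(np.arctan2(d[1],d[0])),np.linalg.norm(d))
```

```text
[[ 0.4757 -0.2046]
 [ 0.5863 -0.2257]
 [ 0.5622 -0.4119]
 [ 0.4401 -0.3862]] [np.float64(0.11252497464174367), np.float64(0.18772865274989073), np.float64(0.12473171767693349), np.float64(0.18509961894971974)] [ 0.5161 -0.3071]
head 80.77231687135577
153 [ 0.5406 -0.1561]
265 [ 0.5586 -0.0455]
via head 80.5313434121652 0.26523172825785724
[[ 0.4691 -0.2018]
 [ 0.5793 -0.2179]
 [ 0.5474 -0.4042]
 [ 0.4339 -0.3807]] [np.float64(0.11137925897646685), np.float64(0.1890809285111109), np.float64(0.1158515350127646), np.float64(0.1823929200369726)] [ 0.5074 -0.3011]
head 79.59054219726585
153 [ 0.5351 -0.1507]
265 [ 0.5553 -0.0405]
via head 78.44291734134002 0.2609402324825195
```

```bash
python3 -m crank '[[0,[-0.0275,0.0385,0],[0,0,0]],[0,[-0.0275,0.0385,0],[0,0,0]],[0,[-0.0275,0.0385,0],[0,0,0]],[0,[-0.0275,0.039,0],[0,0,0]],[0,[0,0,0],[0,0,0.085]],[0,[0,0,0],[0,0,0.084]],[0,[0,0,0],[0,0,0]],[0,[0,0,0],[0,0,0]]]'
python3 - <<'E'
from h import *
np.set_printoptions(precision=4,suppress=True)
o=ctrl.get_obs(); print(o['tcp_pos'],o['tcp_rot'],o['clock'],o['dq'])
for c in ['scene','side','wrist']: snap(c,c+'1.png')
cv2.imwrite('pics/w1b.png',cv2.resize(cv2.imread('pics/wrist1.png'),(800,600)))
E
```

```text
clock: 2.65
tcp_pos: [0.54, -0.1544, 0.2147]
tcp_rot: [[0.986, -0.167, -0.0], [-0.167, -0.986, -0.0], [-0.0, 0.0, -1.0]]
wrist_force: [-0.2, 0.1, -1.1]
width: 0.999
[ 0.54   -0.1544  0.2147] [[ 0.986  -0.1669 -0.    ]
 [-0.1669 -0.986  -0.    ]
 [-0.      0.     -1.    ]] 2.65 [ 0.002   0.0024 -0.0003  0.0005 -0.0007  0.0046]
```

View pics/w1b.png

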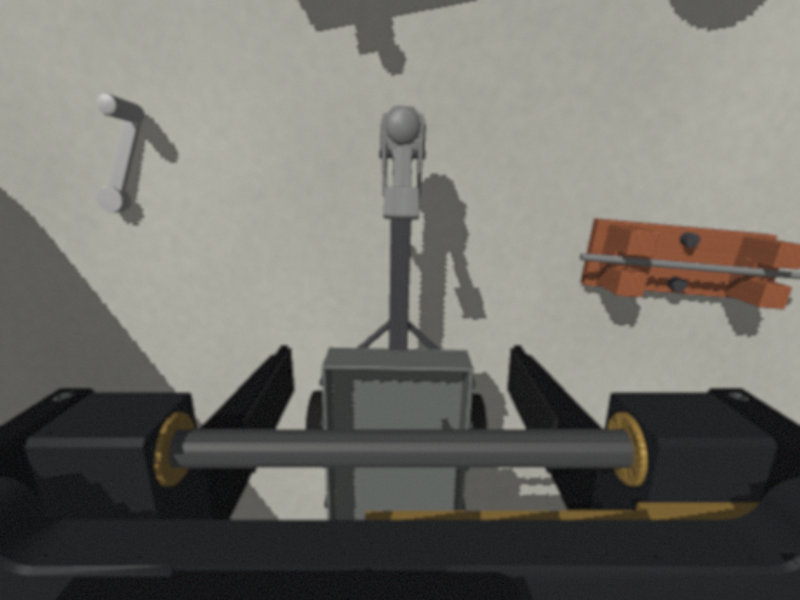

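View pics/side1.png

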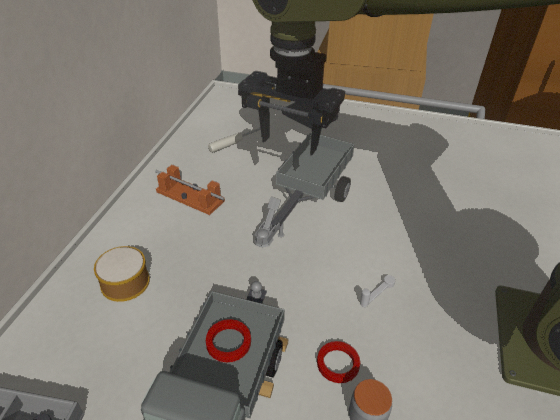

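View pics/scene1.png

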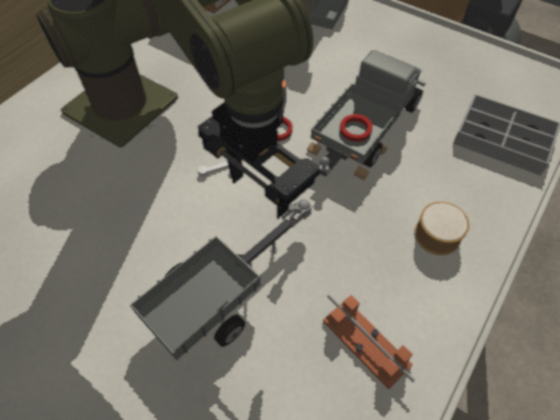

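Run:
```python
from h import *
np.set_printoptions(precision=4,suppress=True)
o=ctrl.get_obs();R=o['tcp_rot'];t=o['tcp_pos']
f=np.array([-R[0,1],-R[1,1]]); r=np.array([R[0,0],R[1,0]])
def rel(u,v,z,s):
    p=ray('wrist',u*.7,v*.7,z)[:2]-t[:2]; print(s,'fwd %.4f right %.4f'%(p@f,p@r))
rel(403,125,.075,'dome (112)')
rel(402,202,.120,'pad (69)')
rel(399,352,.093,'tray front(-58)')
rel(399,280,.062,'bar'); rel(400,240,.062,'bar')
rel(328,352,.093,'trayL');rel(471,352,.093,'trayR')
S=[('wrist',282,87.5),('side',263,233.8),('scene',304,204)]
print(tri(S))
```

```text
dome (112) fwd 0.1133 right 0.0021
pad (69) fwd 0.0652 right 0.0014
tray front(-58) fwd -0.0470 right -0.0007
bar fwd 0.0010 right -0.0008
bar fwd 0.0326 right 0.0000
trayL fwd -0.0471 right -0.0542
trayR fwd -0.0470 right 0.0535
(array([ 0.5602, -0.0431,  0.0747]), [0.8, 2.4, 1.6])
```

```bash
python3 -m crank '[[0,[0,0,0.055],[0,0,0.02]],[0,[0,0,0.055],[0,0,0]],[0,[0,0,0.05],[0,0,0]],[0,[0,0,0.02],[0,0,0]],[0,[0,0,0],[0,0,0]],[200,[0,0,0],[0,0,0]],[255,[0,0,0],[0,0,0]],[255,[0,0,0],[0,0,0]],[255,[0,0,0],[0,0,0]],[255,[0,0,0],[0,0,0]]]' 20
python3 - <<'E'
from h import *
np.set_printoptions(precision=4,suppress=True)
for c in ['side','wrist']: snap(c,c+'2.png')
cv2.imwrite('pics/w2b.png',cv2.resize(cv2.imread('pics/wrist2.png'),(800,600)))
E
```

```text
clock: 4.05
tcp_pos: [0.54, -0.1546, 0.0348]
tcp_rot: [[0.982, -0.188, 0.0], [-0.188, -0.982, -0.0], [0.0, 0.0, -1.0]]
wrist_force: [-0.6, -0.2, 0.7]
width: 0.533
```

View pics/w2b.png

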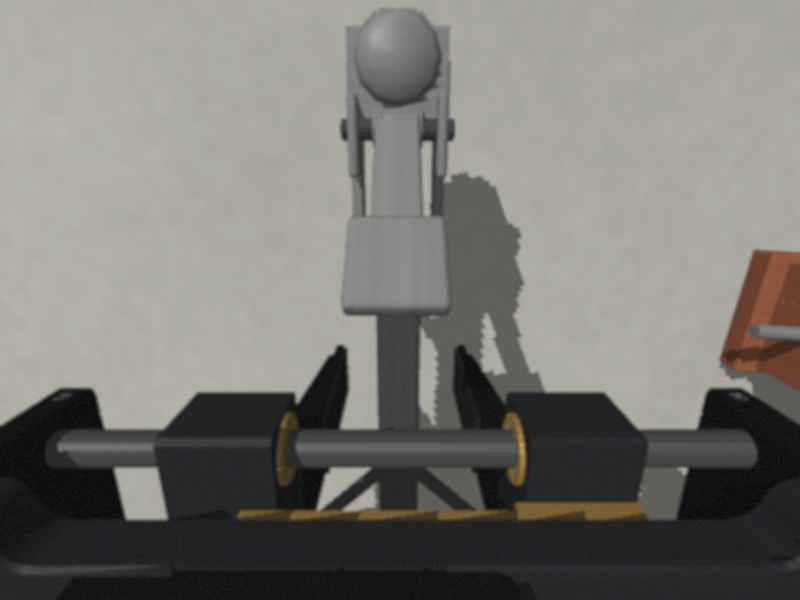

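```bash
python3 -m crank '[[255,[0,0,0],[0,0,0]],[255,[0,0,0],[0,0,0]],[255,[0,0,0],[0,0,0]],[255,[0,0,0],[0,0,0]],[255,[0,0,0],[0,0,0]],[255,[0,0,0],[0,0,0]]]' 20
python3 - <<'E'
from h import *
o=ctrl.get_obs();print(o['wrist_force'],o['width'],o['clock'])
E
```

```text
clock: 4.9
tcp_pos: [0.5396, -0.1544, 0.0345]
tcp_rot: [[0.982, -0.188, -0.001], [-0.188, -0.982, 0.0], [-0.001, -0.0, -1.0]]
wrist_force: [-2.0, 0.3, 1.1]
width: 0.17
[-1.97157587  0.34189697  1.1139633 ] 0.17014582547283907 4.9
```

```bash
python3 -m crank '[[255,[0,0,-0.005],[0,0,0]],[255,[0,0,-0.007],[0,0,0]],[255,[0,0,-0.008],[0,0,0]],[255,[0,0,0],[0,0,0]],[255,[-0.0048,0,0],[0,0,-0.0333]],[255,[-0.0048,0,0],[0,0,-0.0333]],[255,[-0.0048,0,0],[0,0,-0.0333]],[255,[-0.0048,0,0],[0,0,-0.0333]],[255,[0,0,0],[0,0,0]],[255,[0,0,0],[0,0,0]]]' 20
python3 - <<'E'
from h import *
snap('side','side3.png'); snap('wrist','wrist3.png')
cv2.imwrite('pics/w3b.png',cv2.resize(cv2.imread('pics/wrist3.png'),(800,600)))
cv2.imwrite('pics/s3b.png',cv2.resize(cv2.imread('pics/side3.png')[120:320,180:380],(800,800))[:600])
E
```

```text
clock: 6.15
tcp_pos: [0.5211, -0.1519, 0.0548]
tcp_rot: [[0.998, -0.056, 0.0], [-0.056, -0.998, -0.0], [0.0, 0.0, -1.0]]
wrist_force: [0.3, -0.1, -3.6]
width: 0.167
```

View pics/w3b.png

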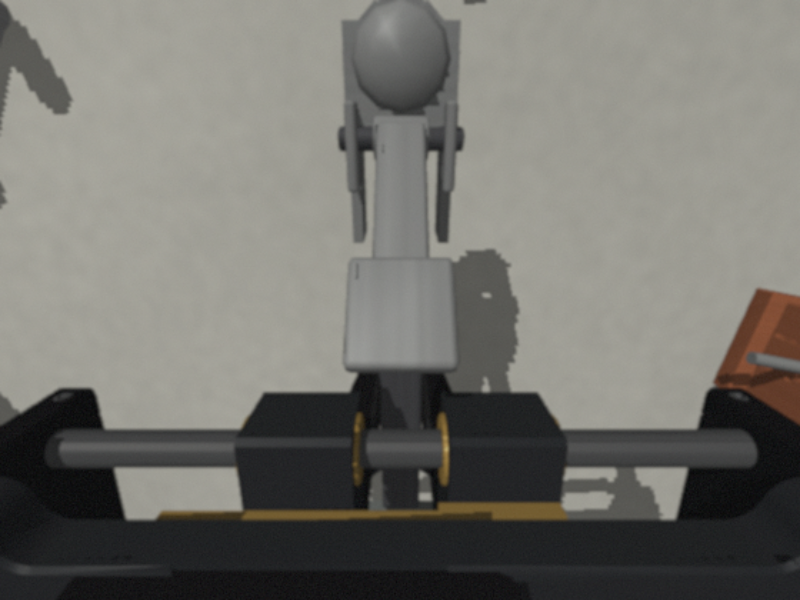

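View pics/s3b.png

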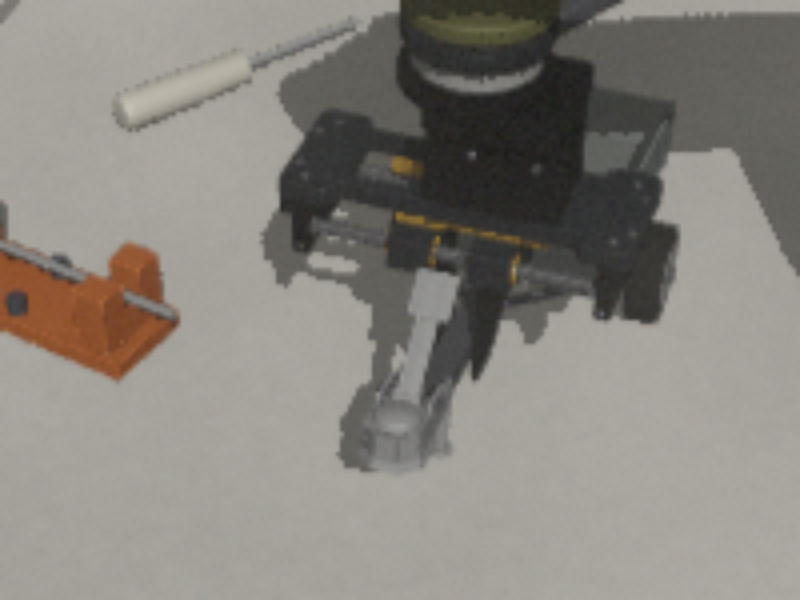

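```bash
python3 -m crank '[[255,[0,-0.01,0],[0,0,0]],[255,[0,-0.016,0],[0,0,0]],[255,[0,-0.016,0],[0,0,0]],[255,[0,-0.016,0],[0,0,0]],[255,[0,-0.016,0],[0,0,0]],[255,[0,-0.01,0],[0,0,0]],[255,[0,-0.006,0],[0,0,0]],[255,[0,0,0],[0,0,0]],[255,[0,0,0],[0,0,0]]]' 20
python3 - <<'E'
from h import *
snap('side','side4.png'); snap('wrist','wrist4.png'); snap('scene','scene4.png')
cv2.imwrite('pics/w4b.png',cv2.resize(cv2.imread('pics/wrist4.png'),(800,600)))
cv2.imwrite('pics/s4b.png',cv2.resize(cv2.imread('pics/side4.png')[190:310,200:320],(600,600),interpolation=cv2.INTER_CUBIC))
cv2.imwrite('pics/c4b.png',cv2.resize(cv2.imread('pics/scene4.png')[110:230,260:380],(600,600),interpolation=cv2.INTER_CUBIC))
E
```

```text
clock: 7.38
tcp_pos: [0.526, -0.0623, 0.0547]
tcp_rot: [[0.998, -0.056, 0.0], [-0.056, -0.998, -0.0], [0.0, 0.0, -1.0]]
wrist_force: [0.4, 0.9, -3.9]
width: 0.166
```

View pics/w4b.png

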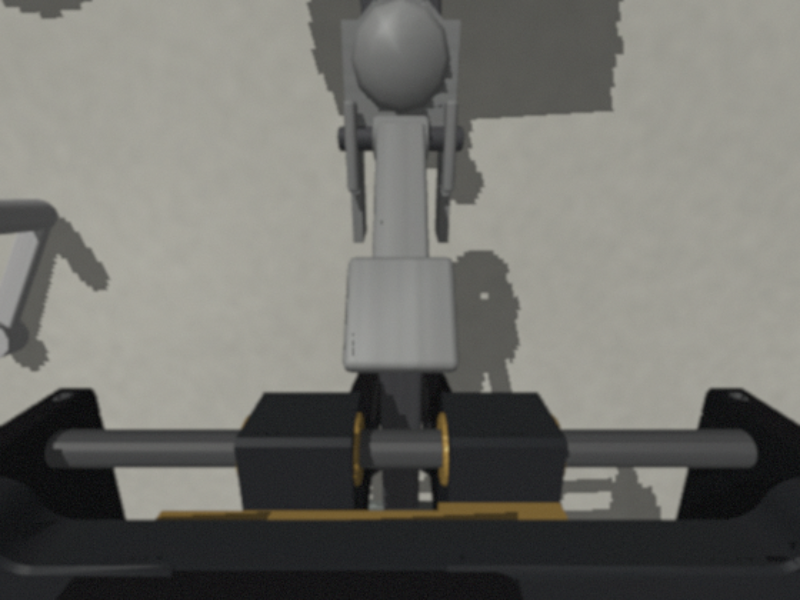

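View pics/s4b.png

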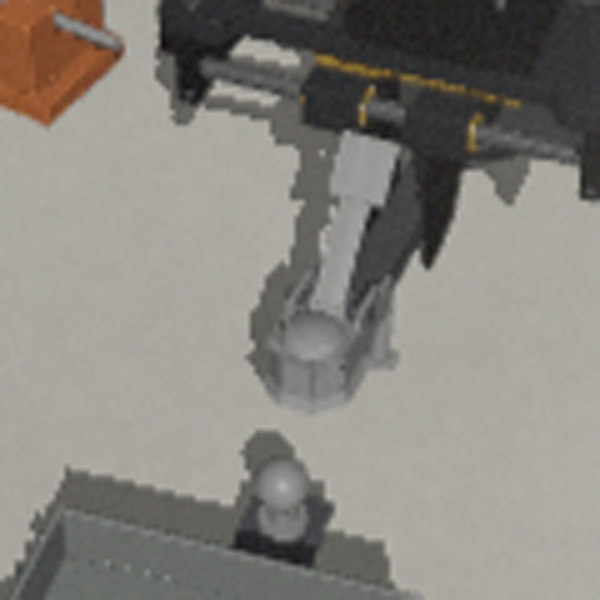

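View pics/c4b.png

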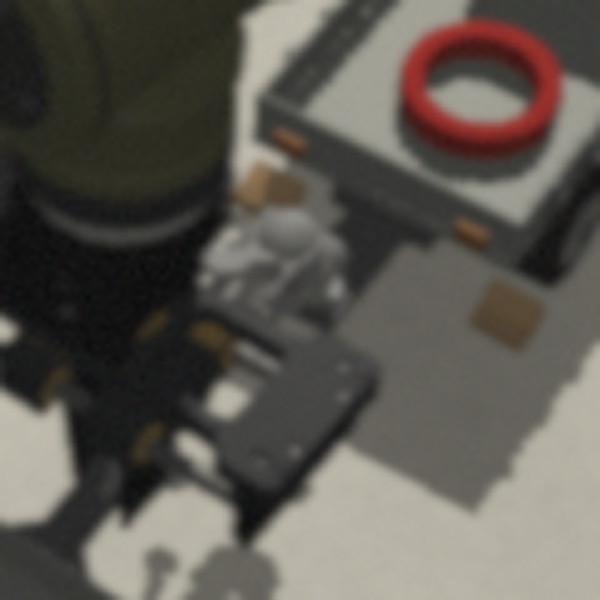

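```bash
cat > m.py <<'E'
from h import *
from scipy.optimize import brentq
np.set_printoptions(precision=4,suppress=True)
def model(al=0.112,lat=0.):
    o=ctrl.get_obs();R=o['tcp_rot'];G=o['tcp_pos']-0.019*R[:,2]*1.0
    f=np.array([-R[0,1],-R[1,1],0]);r=np.array([R[0,0],R[1,0],0])
    th=brentq(lambda t:.03+.148*np.sin(t)+.024*np.cos(t)-G[2],-.1,.4)
    fx=f*np.cos(th)+np.array([0,0,np.sin(th)]); fz=-f*np.sin(th)+np.array([0,0,np.cos(th)])
    S=G+al*fx+.008*fz+lat*r
    return o,G,th,S,fx,fz,f,r
E
python3 - <<'E'
from m import *
o,G,th,S,fx,fz,f,r=model()
print(G,np.degrees(th),'socket',S)
D=S+.008*fz
ob=[('wrist',280.7,38.5),('side',263.4,258),('scene',318,156)]
for n,u,v in ob:
    p=ray(n,u,v,D[2]); print(n,proj(n,D),(u,v),'fwd %.4f right %.4f'%((p-D)@f,(p-D)@r))
print(tri(ob),D)
B=np.array([.5336,.0782,.065])
for n,u,v in [('wrist',168,124.3),('side',256.5,286.6),('scene',324.5,161.5)]:
    if n!='wrist': print(n,proj(n,B),(u,v),'ball wrt S: ',(ray(n,u,v,.065)-S)@f,(ray(n,u,v,.065)-S)@r)
print('wrist', (np.array([.5333,.0787,.065])-S)@f,(np.array([.5333,.0787,.065])-S)@r)
E
```

```text
[ 0.5261 -0.0624  0.0737] 7.731826530473758 socket [0.5323 0.0474 0.0967]
wrist [278.7182  47.5302] (280.7, 38.5) fwd 0.0029 right 0.0007
side [261.5345 258.7683] (263.4, 258) fwd -0.0028 right -0.0024
scene [316.1928 158.2015] (318, 156) fwd 0.0069 right -0.0004
(array([0.5318, 0.0484, 0.109 ]), [1.3, 3.6, 2.5]) [0.5322 0.0463 0.1046]
side [255.5535 286.6909] (256.5, 286.6) ball wrt S:  0.030114929302981003 -0.0018981464132050714
scene [323.6552 161.0127] (324.5, 161.5) ball wrt S:  0.03085846160042212 0.0017439239693220138
wrist 0.031356088683520716 -0.0007275374119391238
```

```bash
python3 -m crank '[[255,[0,-0.01,0],[0,0,0]],[255,[0,-0.01,0],[0,0,0]],[255,[0,-0.0075,0],[0,0,0]],[255,[0,0,0],[0,0,0]],[255,[0,0,0.003],[0,0,0]],[255,[0,0,0.003],[0,0,0]],[255,[0,0,0],[0,0,0]]]' 20
python3 - <<'E'
from m import *
o,G,th,S,fx,fz,f,r=model(.113)
print(G,np.degrees(th),'socket',S,o['wrist_force'])
d=np.array([.5336,.0782,.065])-S; print('ball fwd,right',d@f,d@r)
snap('side','side5.png'); snap('wrist','wrist5.png'); snap('scene','scene5.png')
cv2.imwrite('pics/w5b.png',cv2.resize(cv2.imread('pics/wrist5.png')[0:200,160:400],(720,600),interpolation=cv2.INTER_CUBIC))
a=cv2.resize(cv2.imread('pics/side5.png')[230:310,220:300],(400,400),interpolation=cv2.INTER_CUBIC)
b=cv2.resize(cv2.imread('pics/scene5.png')[120:200,280:360],(400,400),interpolation=cv2.INTER_CUBIC)
cv2.imwrite('pics/s5b.png',np.hstack([a,b]))
E
```

```text
clock: 8.4
tcp_pos: [0.5273, -0.0348, 0.0482]
tcp_rot: [[0.998, -0.056, -0.001], [-0.056, -0.998, -0.0], [-0.001, 0.0, -1.0]]
wrist_force: [0.7, 0.2, -2.2]
width: 0.167
[ 0.5273 -0.0348  0.0672] 5.143207539258915 socket [0.5336 0.0769 0.0853] [ 0.713   0.1884 -2.2175]
ball fwd,right 0.0013157850457290476 -5.4325361654944835e-05
```

View pics/w5b.png

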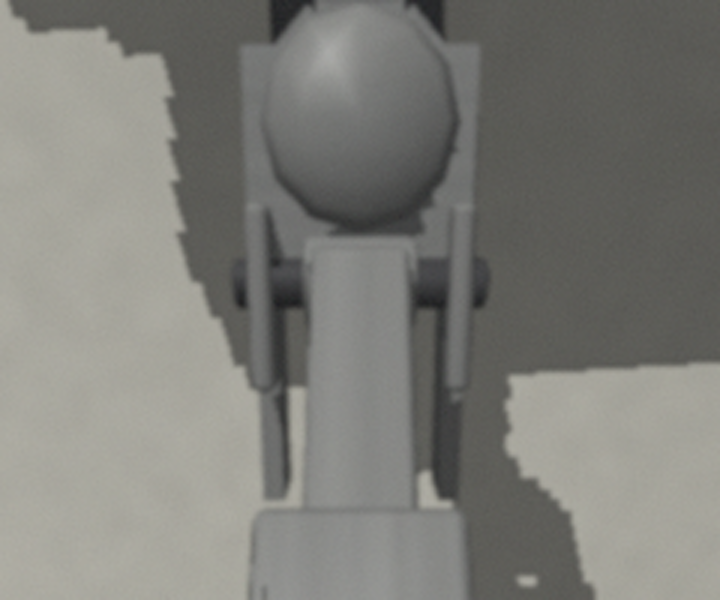

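View pics/s5b.png

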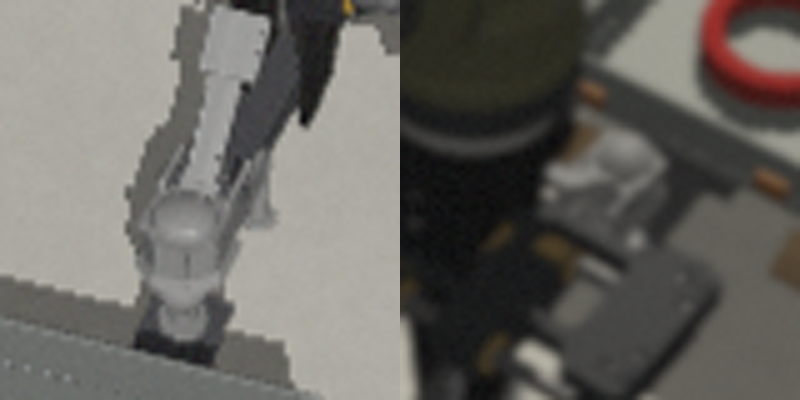

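Run:
```python
from m import *
o,G,th,S,fx,fz,f,r=model(.113)
for dz in (.008,.012):
  D=S+dz*fz
  for n,u,v in [('side',256.8,273.4),('scene',325.4,152.6),('wrist',160+362/3,115/3)]:
    p=ray(n,u,v,D[2]); print(dz,n,proj(n,D),(u,v),'dome seen fwd %.4f right %.4f'%((p-D)@f,(p-D)@r))
for n,u,v in [('side',256.5,286.6),('scene',324.5,161.5)]:
    p=ray(n,u,v,.065);print(n,'ball seen',(p-S)@f,(p-S)@r)
```

```text
0.008 side [255.6067 275.1344] (256.8, 273.4) dome seen fwd -0.0044 right -0.0005
0.008 scene [324.2089 152.5856] (325.4, 152.6) dome seen fwd 0.0014 right 0.0019
0.008 wrist [278.6807  43.8599] (280.6666666666667, 38.333333333333336) dome seen fwd 0.0019 right 0.0008
0.012 side [255.6432 273.4559] (256.8, 273.4) dome seen fwd -0.0008 right -0.0018
0.012 scene [324.2548 151.4067] (325.4, 152.6) dome seen fwd -0.0012 right 0.0036
0.012 wrist [278.6075  42.3368] (280.6666666666667, 38.333333333333336) dome seen fwd 0.0013 right 0.0008
side ball seen 0.00047792303915951016 -0.0016245866246845906
scene ball seen 0.0012204460574089624 0.002017689392779836
```

```bash
python3 -m crank '[[255,[0,-0.0005,0.001],[0,0,0]],[255,[0,0,0.001],[0,0,0]],[255,[0,0,0.001],[0,0,0]],[255,[0,0,0.001],[0,0,0]],[255,[0,0,0],[0,0,0]]]' 20
python3 - <<'E'
from m import *
o,G,th,S,fx,fz,f,r=model(.113)
print(G,np.degrees(th),'socket',S,o['wrist_force'],o['torque'])
E
```

```text
clock: 9.18
tcp_pos: [0.5275, -0.034, 0.0446]
tcp_rot: [[0.998, -0.056, -0.0], [-0.056, -0.998, -0.0], [-0.0, 0.0, -1.0]]
wrist_force: [-0.7, 0.4, -3.0]
width: 0.166
[ 0.5275 -0.034   0.0636] 3.7287905226952724 socket [0.5338 0.078  0.0789] [-0.6858  0.4439 -3.0266] [-0.213  -0.0261  0.0326]
```

```bash
python3 -m crank '[[255,[0,0,0.001],[0,0,0]],[255,[0,0,0.001],[0,0,0]],[255,[0,0,0.0005],[0,0,0]],[255,[0,0,0],[0,0,0]]]' 20
python3 - <<'E'
from m import *
o,G,th,S,fx,fz,f,r=model(.113)
print(G,np.degrees(th),'socket',S,o['wrist_force'],o['torque'])
E
```

```text
clock: 9.68
tcp_pos: [0.5275, -0.0341, 0.0421]
tcp_rot: [[0.998, -0.056, -0.0], [-0.056, -0.998, -0.0], [-0.0, 0.0, -1.0]]
wrist_force: [-0.2, 0.3, -3.2]
width: 0.167
[ 0.5275 -0.0341  0.0611] 2.7527377011182232 socket [0.5338 0.0782 0.0745] [-0.2495  0.2764 -3.1945] [-0.1845  0.0283  0.093 ]
```

```bash
python3 -m crank '[[255,[0,0,0.001],[0,0,0]],[255,[0,0,0.001],[0,0,0]],[255,[0,0,0.0005],[0,0,0]],[255,[0,0,0],[0,0,0]]]' 20
python3 - <<'E'
from m import *
o,G,th,S,fx,fz,f,r=model(.113)
print(G,np.degrees(th),'socket',S,o['wrist_force'],o['torque'])
E
```

```text
clock: 10.18
tcp_pos: [0.5275, -0.0341, 0.0396]
tcp_rot: [[0.998, -0.056, -0.0], [-0.056, -0.998, -0.0], [-0.0, 0.0, -1.0]]
wrist_force: [-0.1, 0.2, -3.6]
width: 0.167
[ 0.5275 -0.0341  0.0586] 1.7777495697385766 socket [0.5338 0.0785 0.0701] [-0.0592  0.1805 -3.5584] [-0.2354  0.0004 -0.0138]
```

```bash
python3 -m crank '[[255,[0,0,0.001],[0,0,0]],[255,[0,0,0.0005],[0,0,0]],[255,[0,0,0.0005],[0,0,0]],[255,[0,0,0],[0,0,0]]]' 20
python3 - <<'E'
from m import *
o,G,th,S,fx,fz,f,r=model(.113)
print(G,np.degrees(th),'socket',S,o['wrist_force'],o['torque'])
E
```

```text
clock: 10.68
tcp_pos: [0.5276, -0.0341, 0.0376]
tcp_rot: [[0.998, -0.056, -0.0], [-0.056, -0.998, -0.0], [-0.0, 0.0, -1.0]]
wrist_force: [-0.4, -0.5, -4.3]
width: 0.166
[ 0.5276 -0.0341  0.0566] 1.016551386265708 socket [0.5338 0.0786 0.0666] [-0.4253 -0.5258 -4.2834] [-0.1904  0.0239 -0.0675]
```

```bash
python3 -m crank '[[255,[0,0,0.0005],[0,0,0]],[255,[0,0,0.0005],[0,0,0]],[255,[0,0,0],[0,0,0]]]' 20
python3 - <<'E'
from m import *
o,G,th,S,fx,fz,f,r=model(.113)
print(G,np.degrees(th),'socket',S,o['wrist_force'],o['torque'])
snap('side','side6.png');snap('scene','scene6.png')
a=cv2.resize(cv2.imread('pics/side6.png')[230:310,220:300],(400,400),interpolation=cv2.INTER_CUBIC)
b=cv2.resize(cv2.imread('pics/scene6.png')[120:200,280:360],(400,400),interpolation=cv2.INTER_CUBIC)
cv2.imwrite('pics/s6b.png',np.hstack([a,b]))
E
```

```text
clock: 11.05
tcp_pos: [0.5276, -0.0341, 0.0369]
tcp_rot: [[0.998, -0.056, -0.0], [-0.056, -0.998, -0.0], [-0.0, 0.0, -1.0]]
wrist_force: [-0.8, 1.3, -0.9]
width: 0.166
[ 0.5276 -0.0341  0.0559] 0.7468667712095022 socket [0.5339 0.0786 0.0654] [-0.8491  1.3161 -0.9244] [-0.2194  0.1895  0.0375]
```

View pics/s6b.png

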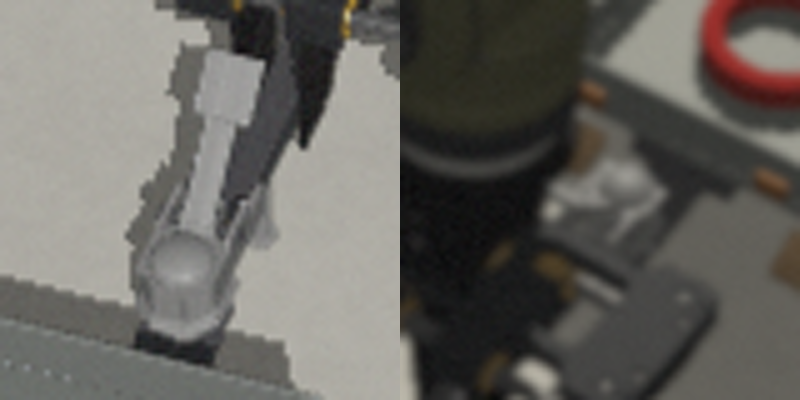

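```bash
python3 -m crank '[[255,[0,0,0],[0,0,0]],[255,[0,0,0],[0,0,0]],[140,[0,0,0],[0,0,0]],[120,[0,0,0],[0,0,0]],[100,[0,0,0],[0,0,0]],[100,[0,0,0],[0,0,0]],[100,[0,0,0],[0,0,0]],[100,[0,0,0],[0,0,0]]]' 20
python3 - <<'E'
from m import *
snap('side','side7.png');snap('scene','scene7.png');snap('wrist','wrist7.png')
print(ctrl.get_obs()['wrist_force'])
a=cv2.resize(cv2.imread('pics/side7.png')[230:310,220:300],(400,400),interpolation=cv2.INTER_CUBIC)
b=cv2.resize(cv2.imread('pics/wrist7.png'),(533,400),interpolation=cv2.INTER_CUBIC)[:,67:467]
cv2.imwrite('pics/s7b.png',np.hstack([a,b]))
E
```

```text
clock: 12.15
tcp_pos: [0.5276, -0.034, 0.0367]
tcp_rot: [[0.998, -0.056, 0.0], [-0.056, -0.998, -0.0], [0.0, -0.0, -1.0]]
wrist_force: [-1.0, 0.2, 0.1]
width: 0.607
[-0.5432 -0.0438  0.7197]
```

View pics/s7b.png

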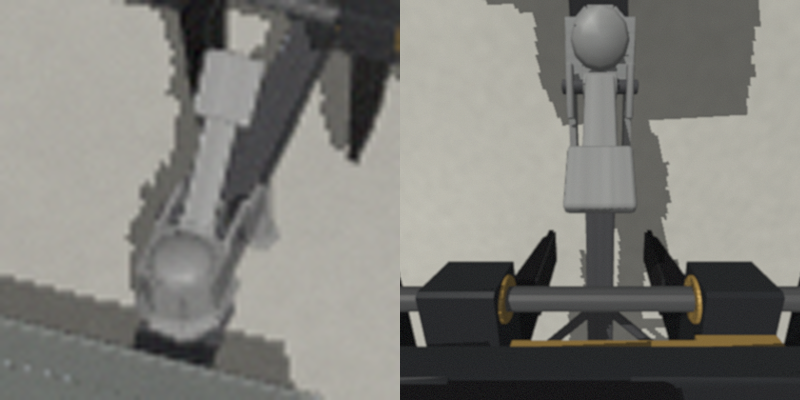

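```bash
python3 -m crank '[[100,[0,0,-0.04],[0,0,0]],[100,[0,0,-0.055],[0,0,0]],[255,[0,0,-0.055],[0,0,0]],[255,[0,-0.04,0],[0,0,0]],[255,[0,-0.039,0],[0,0,0]],[255,[0,0,0],[-0.16,0,0]],[255,[0,0,0],[-0.17,0,0]],[255,[0,0,0],[-0.17,0,0]],[255,[0,0,0],[0,0,0]],[255,[0,0,0],[0,0,0]],[255,[0,0,0],[0,0,0]],[255,[0,0,0],[0,0,0]]]' 20
python3 - <<'E'
from m import *
S=np.array([.5338,.0785,.065]);f=np.array([.056,.998,0])
o=ctrl.get_obs();t=o['tcp_pos'];print(o['tcp_rot'],o['width'],'fwd',(t-S)@f,'z',t[2],o['wrist_force'])
snap('side','side8.png');snap('wrist','wrist8.png')
a=cv2.resize(cv2.imread('pics/side8.png')[150:310,200:360],(400,400),interpolation=cv2.INTER_CUBIC)
b=cv2.resize(cv2.imread('pics/wrist8.png'),(533,400),interpolation=cv2.INTER_CUBIC)[:,67:467]
cv2.imwrite('pics/s8b.png',np.hstack([a,b]))
E
```

```text
clock: 13.8
tcp_pos: [0.5322, 0.0439, 0.1873]
tcp_rot: [[0.998, -0.051, -0.027], [-0.057, -0.876, -0.478], [0.001, 0.479, -0.878]]
wrist_force: [0.7, -0.1, -0.5]
width: 0.003
[[ 0.9983 -0.051  -0.0265]
 [-0.0575 -0.8765 -0.478 ]
 [ 0.0011  0.4787 -0.878 ]] 0.003472537791153573 fwd -0.03459074584881455 z 0.1873166326058492 [ 0.7137 -0.1156 -0.4669]
```

View pics/s8b.png

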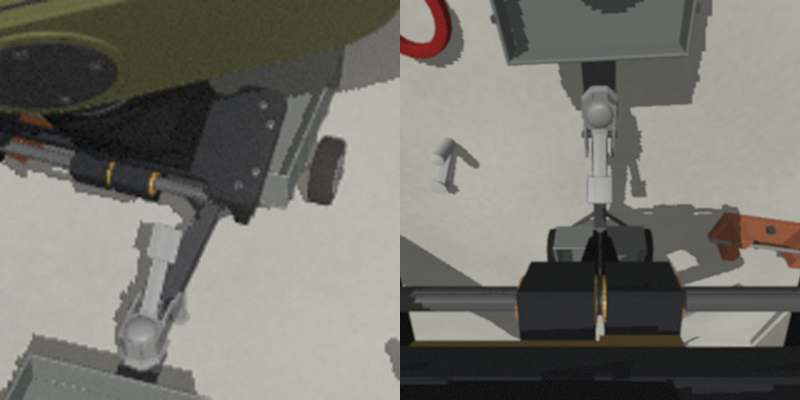

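```bash
python3 -m crank '[[255,[0,-0.01,0.018],[0,0,0]],[255,[0,-0.01,0.018],[0,0,0]],[255,[0,-0.008,0.014],[0,0,0]],[255,[0,0,0],[0,0,0]]]' 20
python3 - <<'E'
from m import *
S=np.array([.5338,.0785,.065]);f=np.array([.056,.998,0])
o=ctrl.get_obs();t=o['tcp_pos'];print(o['tcp_rot'][:,2],o['width'],'fwd',(t-S)@f,'z',t[2],o['wrist_force'])
snap('side','side9.png');snap('wrist','wrist9.png');snap('scene','scene9.png')
a=cv2.resize(cv2.imread('pics/side9.png')[190:310,210:330],(400,400),interpolation=cv2.INTER_CUBIC)
b=cv2.resize(cv2.imread('pics/wrist9.png'),(533,400),interpolation=cv2.INTER_CUBIC)[:,67:467]
cv2.imwrite('pics/s9b.png',np.hstack([a,b]))
cv2.imwrite('pics/c9b.png',cv2.resize(cv2.imread('pics/scene9.png')[100:240,240:380],(600,600),interpolation=cv2.INTER_CUBIC))
E
```

```text
clock: 14.4
tcp_pos: [0.5304, 0.0451, 0.1266]
tcp_rot: [[0.998, -0.047, -0.031], [-0.056, -0.876, -0.48], [-0.005, 0.481, -0.877]]
wrist_force: [0.8, -0.2, -0.2]
width: 0.008
[-0.031  -0.4796 -0.8769] 0.007623623052845995 fwd -0.033484293979716084 z 0.12660987100641077 [ 0.7578 -0.1878 -0.1531]
```

View pics/s9b.png

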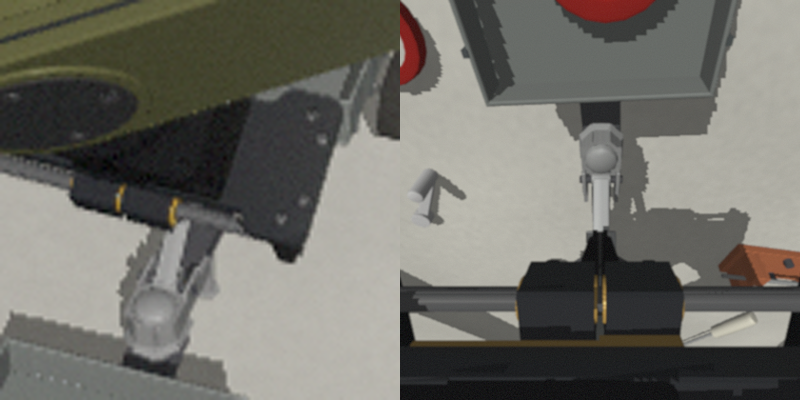

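View pics/c9b.png

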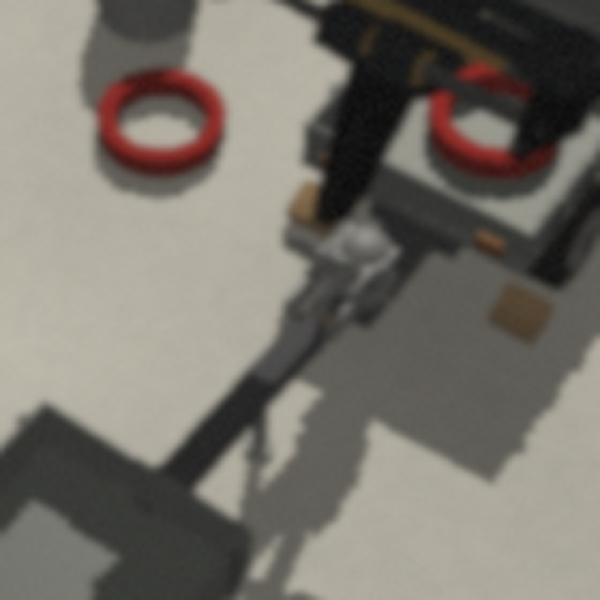

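Run:
```python
from m import *
S=np.array([.5338,.0785,.065]);f=np.array([.056,.998,0]);z=np.array([0,0,1])
o=ctrl.get_obs();t=o['tcp_pos'];R=o['tcp_rot']
im=cv2.imread('pics/scene9.png');k=600/140
c=cv2.resize(im[100:240,240:380],(600,600),interpolation=cv2.INTER_CUBIC)
for P,col in [(t,(0,0,255)),(t+.01*R[:,1],(0,255,255)),(t-.01*R[:,1],(255,255,0)),(S-.043*f+.0573*z,(0,255,0)),(S-.017*f+.014*z,(255,0,0))]:
    u=(proj('scene',P)-[240,100])*k; cv2.circle(c,tuple(int(a) for a in u),4,col,-1); print(proj('scene',P),u)
cv2.imwrite('pics/c9c.png',c)
```

```text
[316.8932 150.1317] [329.5422 214.8501]
[314.442  151.2433] [319.037 219.614]
[319.3039 149.0385] [339.8737 210.1649]
[313.5105 155.6548] [315.045  238.5205]
[319.6177 161.6773] [341.2186 264.3313]
```

View pics/c9c.png

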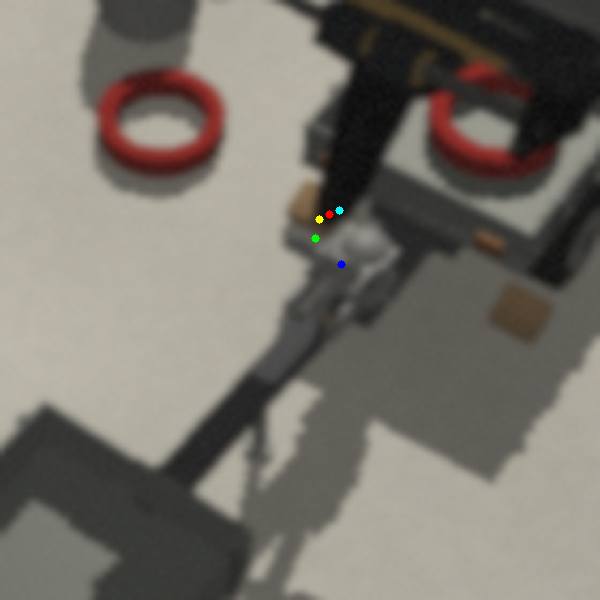

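```bash
cat > st.py <<'E'
from m import *
S=np.array([.5338,.0785,.065]);f=np.array([.056,.998,0]);r=np.array([.998,-.056,0])
o=ctrl.get_obs();t=o['tcp_pos']-S;R=o['tcp_rot'];F=o['wrist_force']
print('fwd %.1f right %.1f z %.1f tilt %.3f'%(1e3*t@f,1e3*t@r,1e3*(t[2]+.065),np.arctan2(-R[:,2]@f,-R[2,2])),'F fwd %.1f right %.1f up %.1f |%.1f|'%(F@f,F@r,F[2],np.linalg.norm(F)),'clk',round(o['clock'],2))
E
python3 -m crank '[[255,[0.0015,0.0009,0.0022],[0,0,0]],[255,[0,0.001,0.0025],[0,0,0]],[255,[0,0,0],[0,0,0]]]' 20 | tail -1
python3 st.py
```

```text
width: 0.006
fwd -37.2 right 1.6 z 126.2 tilt 0.500 F fwd 0.8 right -0.5 up 0.1 |1.0| clk 14.93
```

```bash
python3 -m crank '[[255,[0,0.0004,0.001],[0,0,0]],[255,[0,0.0004,0.001],[0,0,0]]]' 20 | tail -1
python3 st.py
```

```text
width: 0.004
fwd -38.7 right 1.6 z 124.8 tilt 0.500 F fwd 0.2 right -0.2 up 0.2 |0.3| clk 15.18
```

```bash
python3 -m crank '[[255,[-0.0015,0.0002,0.0005],[0,0,0]],[255,[0,0.0002,0.0005],[0,0,0]],[255,[0,0,0],[0,0,0]]]' 20 | tail -1
python3 st.py
```

```text
width: 0.004
fwd -39.5 right 0.0 z 124.1 tilt 0.500 F fwd 0.6 right -0.6 up -0.4 |0.9| clk 15.55
```

```bash
python3 -m crank '[[255,[0,0.0002,0.0005],[0,0,0]],[255,[0,0.0002,0.0005],[0,0,0]]]' 20 | tail -1
python3 st.py
```

```text
width: 0.004
fwd -40.4 right 0.1 z 123.4 tilt 0.500 F fwd 0.2 right -0.8 up 0.1 |0.8| clk 15.8
```

```bash
python3 -m crank '[[255,[0,0.0002,0.0005],[0,0,0]],[255,[0,0.0002,0.0005],[0,0,0]]]' 20 | tail -1
python3 st.py
```

```text
width: 0.003
fwd -41.2 right 0.1 z 122.7 tilt 0.500 F fwd 0.0 right 0.2 up 0.9 |1.0| clk 16.05
```

```bash
python3 -m crank '[[255,[0,0.0002,0.0005],[0,0,0]],[255,[0,0.0002,0.0005],[0,0,0]]]' 20 | tail -1
python3 st.py
```

```text
width: 0.004
fwd -42.1 right 0.0 z 122.0 tilt 0.500 F fwd -0.0 right -0.3 up 1.1 |1.2| clk 16.3
```

```bash
python3 -m crank '[[255,[0,0.0002,0.0005],[0,0,0]],[255,[0,0.0002,0.0005],[0,0,0]]]' 20 | tail -1
python3 st.py
```

```text
width: 0.008
fwd -42.7 right 0.1 z 121.4 tilt 0.500 F fwd 1.6 right -0.2 up 0.4 |1.6| clk 16.55
```

```bash
python3 -m crank '[[255,[0,0.0002,0.0005],[0,0,0]],[255,[0,0.0002,0.0005],[0,0,0]]]' 20 | tail -1
python3 st.py
```

```text
width: 0.002
fwd -43.4 right 0.2 z 121.0 tilt 0.499 F fwd 2.7 right -0.4 up 2.4 |3.6| clk 16.8
```

```bash
cat > tab.py <<'E'
import numpy as np
pad=lambda p:np.array([-17-50*np.cos(p)+7*np.sin(p),79+50*np.sin(p)+7*np.cos(p)])
phi=.86;t=.5
while phi>-.36:
    n=phi-.05;d=pad(n)-pad(phi);dt=-.02 if phi<.8 else 0
    print('phi %.2f->%.2f t %.2f pad (%.1f,%.1f)  dy %.2f dz %.2f turn %.2f'%(phi,n,t,*pad(n),-np.cos(t)*d[0]+np.sin(t)*d[1],-np.sin(t)*d[0]-np.cos(t)*d[1],-dt))
    phi=n;t+=dt
E
python3 tab.py
```

```text
phi 0.86->0.81 t 0.50 pad (-46.4,120.0)  dy 1.15 dz 2.25 turn 0.00
phi 0.81->0.76 t 0.50 pad (-48.4,118.5)  dy 1.04 dz 2.30 turn 0.00
phi 0.76->0.71 t 0.50 pad (-50.4,116.9)  dy 0.92 dz 2.35 turn 0.02
phi 0.71->0.66 t 0.48 pad (-52.2,115.2)  dy 0.85 dz 2.38 turn 0.02
phi 0.66->0.61 t 0.46 pad (-54.0,113.4)  dy 0.78 dz 2.40 turn 0.02
phi 0.61->0.56 t 0.44 pad (-55.6,111.5)  dy 0.71 dz 2.42 turn 0.02
phi 0.56->0.51 t 0.42 pad (-57.2,109.5)  dy 0.63 dz 2.44 turn 0.02
phi 0.51->0.46 t 0.40 pad (-58.7,107.5)  dy 0.56 dz 2.46 turn 0.02
phi 0.46->0.41 t 0.38 pad (-60.1,105.4)  dy 0.49 dz 2.48 turn 0.02
phi 0.41->0.36 t 0.36 pad (-61.3,103.2)  dy 0.41 dz 2.49 turn 0.02
phi 0.36->0.31 t 0.34 pad (-62.5,100.9)  dy 0.34 dz 2.50 turn 0.02
phi 0.31->0.26 t 0.32 pad (-63.5,98.6)  dy 0.26 dz 2.51 turn 0.02
phi 0.26->0.21 t 0.30 pad (-64.4,96.3)  dy 0.19 dz 2.52 turn 0.02
phi 0.21->0.16 t 0.28 pad (-65.2,93.9)  dy 0.11 dz 2.52 turn 0.02
phi 0.16->0.11 t 0.26 pad (-65.9,91.4)  dy 0.04 dz 2.52 turn 0.02
phi 0.11->0.06 t 0.24 pad (-66.5,89.0)  dy -0.04 dz 2.52 turn 0.02
phi 0.06->0.01 t 0.22 pad (-66.9,86.5)  dy -0.12 dz 2.52 turn 0.02
phi 0.01->-0.04 t 0.20 pad (-67.2,84.0)  dy -0.19 dz 2.52 turn 0.02
phi -0.04->-0.09 t 0.18 pad (-67.4,81.5)  dy -0.27 dz 2.51 turn 0.02
phi -0.09->-0.14 t 0.16 pad (-67.5,79.0)  dy -0.34 dz 2.50 turn 0.02
phi -0.14->-0.19 t 0.14 pad (-67.4,76.4)  dy -0.42 dz 2.49 turn 0.02
phi -0.19->-0.24 t 0.12 pad (-67.2,73.9)  dy -0.49 dz 2.48 turn 0.02
phi -0.24->-0.29 t 0.10 pad (-66.9,71.4)  dy -0.57 dz 2.46 turn 0.02
phi -0.29->-0.34 t 0.08 pad (-66.5,68.9)  dy -0.64 dz 2.44 turn 0.02
phi -0.34->-0.39 t 0.06 pad (-65.9,66.5)  dy -0.71 dz 2.42 turn 0.02
```

```bash
python3 -m crank '[[255,[0,0.0004,0.0007],[0,0,0]],[255,[0,0.0004,0.0008],[0,0,0]]]' 20 | tail -1
python3 st.py
```

```text
width: 0.002
fwd -45.0 right 0.2 z 119.9 tilt 0.500 F fwd 3.0 right -0.5 up 2.1 |3.7| clk 17.05
```

```bash
python3 -m crank '[[255,[0,0.0004,0.0008],[0,0,0]],[255,[0,0.0003,0.0008],[0,0,0]]]' 20 | tail -1
python3 st.py
```

```text
width: 0.005
fwd -46.5 right 0.2 z 118.7 tilt 0.500 F fwd 2.3 right -0.1 up 3.3 |4.0| clk 17.3
```

```bash
python3 -m crank '[[255,[0,0.0004,0.0008],[0,0,0]],[255,[0,0.0003,0.0008],[0,0,0]],[255,[0,0.0003,0.0008],[0,0,0]],[255,[0,0.0003,0.0008],[0.01,0,0]]]' 20 | tail -1
python3 st.py
```

```text
width: 0.008
fwd -49.2 right 0.1 z 116.4 tilt 0.490 F fwd 2.4 right 0.1 up 2.9 |3.7| clk 17.8
```

```bash
python3 -m crank '[[255,[0,0.0003,0.0008],[0.01,0,0]],[255,[0,0.0003,0.0008],[0.01,0,0]],[255,[0,0.0003,0.0008],[0.01,0,0]],[255,[0,0.0003,0.0008],[0.01,0,0]]]' 20 | tail -1
python3 st.py
```

```text
width: 0.004
fwd -51.7 right 0.1 z 114.1 tilt 0.449 F fwd 2.8 right 0.9 up 2.4 |3.8| clk 18.3
```

```bash
python3 -m crank '[[255,[0,0.00028,0.0008],[0.008,0,0]],[255,[0,0.00027,0.0008],[0.008,0,0]],[255,[0,0.00026,0.0008],[0.008,0,0]],[255,[0,0.00025,0.0008],[0.008,0,0]],[255,[0,0.00024,0.0008],[0.008,0,0]],[255,[0,0.00023,0.0008],[0.008,0,0]],[255,[0,0.00022,0.0008],[0.008,0,0]],[255,[0,0.0002,0.0008],[0.008,0,0]]]' 20 | tail -1
python3 st.py
```

```text
width: 0.003
fwd -56.1 right 0.1 z 109.1 tilt 0.385 F fwd 1.7 right 0.5 up 3.4 |3.9| clk 19.3
```

```bash
python3 -m crank '[[255,[0,0.0002,0.0008],[0.008,0,0]],[255,[0,0.0002,0.0008],[0.008,0,0]],[255,[0,0.00018,0.0008],[0.008,0,0]],[255,[0,0.00018,0.0008],[0.008,0,0]],[255,[0,0.00017,0.0008],[0.008,0,0]],[255,[0,0.00016,0.0008],[0.008,0,0]]]' 20 | tail -1
python3 st.py
python3 - <<'E'
from m import *
snap('side','side10.png')
cv2.imwrite('pics/s10b.png',cv2.resize(cv2.imread('pics/side10.png')[190:310,210:330],(500,500),interpolation=cv2.INTER_CUBIC))
E
```

```text
width: 0.004
fwd -58.9 right 0.1 z 105.0 tilt 0.337 F fwd 0.8 right 0.5 up 3.9 |4.0| clk 20.05
```

View pics/s10b.png

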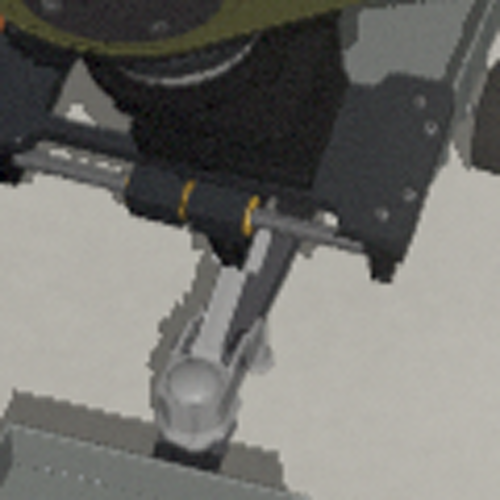

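```bash
python3 -m crank '[[255,[0,0.00012,0.0006],[0.006,0,0]],[255,[0,0.00012,0.0006],[0.006,0,0]],[255,[0,0.0001,0.0006],[0.006,0,0]]]' 20 | tail -1
python3 st.py
```

```text
width: 0.005
fwd -59.8 right 0.1 z 103.5 tilt 0.320 F fwd 0.5 right 1.2 up 2.7 |3.0| clk 20.48
```

```bash
python3 -m crank '[[255,[0,0.0001,0.0006],[0.006,0,0]],[255,[0,0.0001,0.0006],[0.006,0,0]]]' 20 | tail -1
python3 st.py
```

```text
width: 0.005
fwd -60.4 right 0.1 z 102.4 tilt 0.308 F fwd 1.4 right 0.3 up 3.6 |3.9| clk 20.73
```

```bash
python3 -m crank '[[255,[0,0.0001,0.0006],[0.006,0,0]],[255,[0,0.0001,0.0006],[0.006,0,0]]]' 20 | tail -1
python3 st.py
```

```text
width: 0.001
fwd -60.9 right 0.1 z 101.3 tilt 0.296 F fwd 0.2 right 0.6 up 2.7 |2.7| clk 20.98
```

```bash
python3 -m crank '[[255,[0,0.0001,0.0006],[0.006,0,0]],[255,[0,0.0001,0.0006],[0.006,0,0]]]' 20 | tail -1
python3 st.py
```

```text
width: 0.0
fwd -61.4 right 0.1 z 100.2 tilt 0.284 F fwd 0.3 right 1.1 up 3.7 |3.9| clk 21.23
```

```bash
python3 -m crank '[[255,[0,0.0001,0.0006],[0.006,0,0]],[255,[0,0.0001,0.0006],[0.006,0,0]]]' 20 | tail -1
python3 st.py
```

```text
width: 0.007
fwd -62.0 right 0.1 z 99.1 tilt 0.272 F fwd -0.5 right 0.7 up 3.7 |3.8| clk 21.48
```

```bash
python3 -m crank '[[255,[0,0.0001,0.0006],[0.006,0,0]],[255,[0,0.0001,0.0006],[0.006,0,0]]]' 20 | tail -1
python3 st.py
```

```text
width: 0.004
fwd -62.5 right 0.1 z 98.0 tilt 0.260 F fwd 0.2 right -0.0 up 3.7 |3.7| clk 21.73
```

```bash
python3 -m crank '[[255,[0,0.0001,0.0006],[0.006,0,0]],[255,[0,0.0001,0.0006],[0.006,0,0]]]' 20 | tail -1
python3 st.py
```

```text
width: 0.004
fwd -62.9 right 0.1 z 97.0 tilt 0.247 F fwd 0.2 right -0.3 up 3.8 |3.8| clk 21.98
```

```bash
python3 -m crank '[[255,[0,0.0001,0.0006],[0.006,0,0]],[255,[0,0.00005,0.0006],[0.006,0,0]]]' 20 | tail -1
python3 st.py
```

```text
width: 0.006
fwd -63.3 right 0.1 z 95.9 tilt 0.235 F fwd 0.1 right -0.3 up 4.1 |4.1| clk 22.23
```

```bash
cat > chk.py <<'E'
import sys
exec(open('st.py').read())
sys.exit(1 if np.linalg.norm(F)>6.0 else 0)
E
python3 -m crank '[[255,[0,0.00005,0.0006],[0.006,0,0]],[255,[0,0.00005,0.0006],[0.006,0,0]]]' 20 >/dev/null && python3 chk.py && python3 -m crank '[[255,[0,0.00005,0.0006],[0.006,0,0]],[255,[0,0.00005,0.0006],[0.006,0,0]]]' 20 >/dev/null && python3 chk.py && python3 -m crank '[[255,[0,0.00003,0.0006],[0.006,0,0]],[255,[0,0.00003,0.0006],[0.006,0,0]]]' 20 >/dev/null && python3 chk.py && python3 -m crank '[[255,[0,0.00002,0.0006],[0.006,0,0]],[255,[0,0.00002,0.0006],[0.006,0,0]]]' 20 >/dev/null && python3 chk.py
```

```text
fwd -63.8 right 0.1 z 94.7 tilt 0.224 F fwd -0.2 right 0.5 up 4.4 |4.4| clk 22.48
fwd -64.2 right 0.1 z 93.5 tilt 0.212 F fwd -1.6 right -0.4 up 5.0 |5.3| clk 22.73
fwd -64.5 right 0.1 z 92.4 tilt 0.200 F fwd -0.6 right -0.0 up 5.7 |5.8| clk 22.98
fwd -64.8 right 0.1 z 91.2 tilt 0.188 F fwd -0.8 right -0.5 up 4.7 |4.8| clk 23.23
```

```bash
python3 -m crank '[[255,[0,0,0.0006],[0.006,0,0]],[255,[0,0,0.0006],[0.006,0,0]]]' 20 >/dev/null && python3 chk.py && python3 -m crank '[[255,[0,0,0.0006],[0.006,0,0]],[255,[0,0,0.0006],[0.006,0,0]]]' 20 >/dev/null && python3 chk.py && python3 -m crank '[[255,[0,0,0.0006],[0.006,0,0]],[255,[0,0,0.0006],[0.006,0,0]]]' 20 >/dev/null && python3 chk.py && python3 -m crank '[[255,[0,0,0.0006],[0.006,0,0]],[255,[0,0,0.0006],[0.006,0,0]]]' 20 >/dev/null && python3 chk.py
```

```text
fwd -65.2 right 0.1 z 90.0 tilt 0.176 F fwd -1.5 right -0.4 up 4.7 |5.0| clk 23.48
fwd -65.4 right 0.1 z 88.8 tilt 0.164 F fwd -1.7 right -0.0 up 4.6 |4.9| clk 23.73
fwd -65.7 right 0.1 z 87.6 tilt 0.152 F fwd -1.0 right -0.0 up 4.8 |4.9| clk 23.98
fwd -65.9 right 0.1 z 86.5 tilt 0.140 F fwd -1.8 right 0.4 up 4.9 |5.2| clk 24.23
```

```bash
python3 -m crank '[[255,[0,-0.00005,0.0005],[0.005,0,0]],[255,[0,-0.00005,0.0005],[0.005,0,0]]]' 20 >/dev/null && python3 chk.py && python3 -m crank '[[255,[0,-0.00005,0.0005],[0.005,0,0]],[255,[0,-0.00005,0.0005],[0.005,0,0]]]' 20 >/dev/null && python3 chk.py && python3 -m crank '[[255,[0,-0.00006,0.0005],[0.005,0,0]],[255,[0,-0.00006,0.0005],[0.005,0,0]]]' 20 >/dev/null && python3 chk.py && python3 -m crank '[[255,[0,-0.00008,0.0005],[0.005,0,0]],[255,[0,-0.00008,0.0005],[0.005,0,0]]]' 20 >/dev/null && python3 chk.py
```

```text
fwd -66.0 right 0.1 z 85.5 tilt 0.131 F fwd -1.2 right -0.2 up 5.7 |5.8| clk 24.48
fwd -66.1 right 0.1 z 84.4 tilt 0.121 F fwd -2.3 right -0.5 up 6.1 |6.5| clk 24.73
```

```bash
sed -i 's/>6.0/>8.0/' chk.py
python3 -m crank '[[255,[0,-0.00005,0.0005],[0.005,0,0]]]' 20 >/dev/null && python3 chk.py && python3 -m crank '[[255,[0,-0.00005,0.0005],[0.005,0,0]]]' 20 >/dev/null && python3 chk.py && python3 -m crank '[[255,[0,-0.00006,0.0005],[0.005,0,0]]]' 20 >/dev/null && python3 chk.py && python3 -m crank '[[255,[0,-0.00008,0.0005],[0.005,0,0]]]' 20 >/dev/null && python3 chk.py
```

```text
fwd -66.2 right 0.1 z 83.9 tilt 0.116 F fwd -1.9 right 0.2 up 4.9 |5.3| clk 24.85
fwd -66.2 right 0.1 z 83.4 tilt 0.111 F fwd -2.8 right -0.3 up 5.0 |5.7| clk 24.98
fwd -66.2 right 0.1 z 82.9 tilt 0.106 F fwd -3.6 right -0.7 up 6.4 |7.4| clk 25.1
fwd -66.2 right 0.2 z 82.5 tilt 0.101 F fwd -4.1 right -0.0 up 6.1 |7.3| clk 25.23
```

```bash
python3 -m crank '[[255,[0,0.0003,0.0003],[0,0,0]]]' 20 >/dev/null && python3 chk.py && python3 -m crank '[[255,[0,0.0001,0.0005],[0,0,0]]]' 20 >/dev/null && python3 chk.py && python3 -m crank '[[255,[0,0,0.0005],[0,0,0]]]' 20 >/dev/null && python3 chk.py && python3 -m crank '[[255,[0,0,0.0005],[0,0,0]]]' 20 >/dev/null && python3 chk.py
```

```text
fwd -66.4 right 0.2 z 82.3 tilt 0.101 F fwd -2.9 right -0.2 up 6.0 |6.7| clk 25.35
fwd -66.5 right 0.2 z 82.0 tilt 0.101 F fwd -1.4 right -0.9 up 7.3 |7.5| clk 25.48
fwd -66.5 right 0.2 z 81.7 tilt 0.101 F fwd -2.7 right -1.2 up 8.4 |8.9| clk 25.6
```

```bash
sed -i 's/>8.0/>11.0/' chk.py
python3 -m crank '[[255,[0,0.0001,0.0003],[0,0,0]]]' 20 >/dev/null && python3 chk.py && python3 -m crank '[[255,[0,0,0.0003],[0,0,0]]]' 20 >/dev/null && python3 chk.py && python3 -m crank '[[255,[0,0,0.0003],[0,0,0]]]' 20 >/dev/null && python3 chk.py && python3 -m crank '[[255,[0,0,0.0003],[0,0,0]]]' 20 >/dev/null && python3 chk.py
```

```text
fwd -66.6 right 0.2 z 81.5 tilt 0.101 F fwd -2.7 right -1.2 up 8.9 |9.3| clk 25.73
fwd -66.6 right 0.3 z 81.4 tilt 0.101 F fwd -1.9 right -1.7 up 9.7 |10.1| clk 25.85
fwd -66.7 right 0.3 z 81.2 tilt 0.101 F fwd -2.9 right -3.2 up 9.4 |10.3| clk 25.98
fwd -66.7 right 0.3 z 81.0 tilt 0.101 F fwd -1.8 right -2.1 up 9.8 |10.1| clk 26.1
```

```bash
python3 -m crank '[[255,[0,0,0.0003],[0,0,0]]]' 20 >/dev/null && python3 chk.py && python3 -m crank '[[255,[0,0,0.0003],[0,0,0]]]' 20 >/dev/null && python3 chk.py && python3 -m crank '[[255,[0,0,0.0003],[0,0,0]]]' 20 >/dev/null && python3 chk.py
```

```text
fwd -66.7 right 0.3 z 80.9 tilt 0.101 F fwd -1.7 right -3.1 up 11.3 |11.9| clk 26.23
```

```bash
python3 -m crank '[[255,[0,0,0.0002],[0,0,0]],[255,[0,0,0.0001],[0,0,0]]]' 20 >/dev/null; python3 st.py
python3 - <<'E'
from m import *
snap('side','side11.png');snap('scene','scene11.png')
a=cv2.resize(cv2.imread('pics/side11.png')[200:300,210:310],(400,400),interpolation=cv2.INTER_CUBIC)
b=cv2.resize(cv2.imread('pics/scene11.png')[110:210,270:370],(400,400),interpolation=cv2.INTER_CUBIC)
cv2.imwrite('pics/s11b.png',np.hstack([a,b]))
E
python3 st.py
```

```text
fwd -66.7 right 0.3 z 80.8 tilt 0.101 F fwd -2.9 right -3.4 up 12.8 |13.6| clk 26.48
fwd -66.7 right 0.3 z 80.7 tilt 0.101 F fwd -2.3 right -3.8 up 11.0 |11.9| clk 26.57
```

View pics/s11b.png

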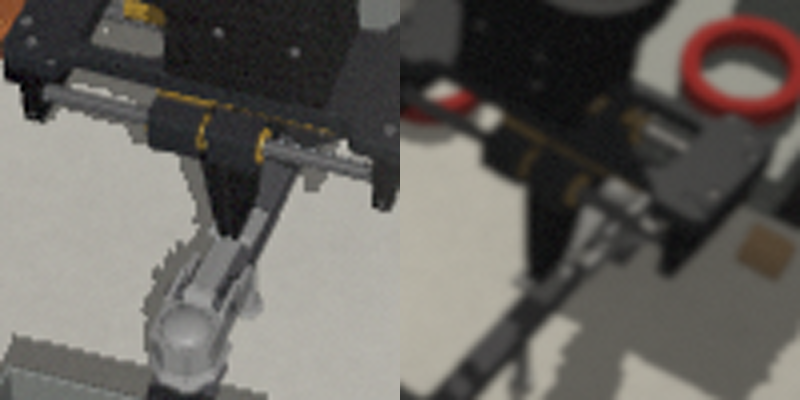

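```bash
python3 -m crank '[[255,[0,0,0.0003],[0,0,0]],[255,[0,0,0],[0,0,0]]]' 20 >/dev/null; python3 st.py; python3 -m crank '[[255,[0,0,0],[0,0,0]]]' 20 >/dev/null; python3 st.py
```

```text
fwd -66.8 right 0.4 z 80.6 tilt 0.101 F fwd -2.0 right -5.0 up 12.4 |13.6| clk 26.82
fwd -66.8 right 0.4 z 80.6 tilt 0.101 F fwd -2.0 right -4.3 up 11.6 |12.5| clk 26.95
```

```bash
python3 -m crank '[[255,[-0.0003,0,0.0002],[0,0,0]],[255,[0,0,0],[0,0,0]]]' 20 >/dev/null; python3 st.py; python3 -m crank '[[255,[-0.0001,0,0.0002],[0,0,0]],[255,[0,0,0],[0,0,0]]]' 20 >/dev/null; python3 st.py
```

```text
fwd -66.8 right 0.3 z 80.6 tilt 0.101 F fwd -3.1 right -3.2 up 12.1 |12.9| clk 27.2
fwd -66.8 right 0.3 z 80.5 tilt 0.101 F fwd -2.1 right -3.1 up 12.2 |12.8| clk 27.45
```

```bash
python3 -m crank '[[255,[-0.0002,0,0.0003],[0,0,0]],[255,[0,0,0],[0,0,0]]]' 20 >/dev/null; python3 st.py; python3 -m crank '[[255,[-0.0001,0.0001,0.0003],[0,0,0]],[255,[0,0,0],[0,0,0]]]' 20 >/dev/null; python3 st.py
```

```text
fwd -66.8 right 0.3 z 80.4 tilt 0.101 F fwd -3.5 right -2.8 up 13.7 |14.4| clk 27.7
fwd -66.9 right 0.3 z 80.2 tilt 0.101 F fwd -1.6 right -3.3 up 14.2 |14.7| clk 27.95
```

```bash
python3 -m crank '[[255,[0,0,0],[0,0,0]],[255,[0,0,0],[0,0,0]],[255,[0,0,0],[0,0,0]]]' 20 >/dev/null; python3 st.py; python3 -m crank '[[255,[0,0,-0.001],[0,0,0]],[255,[0,0,-0.002],[0,0,0]],[255,[0,0,-0.005],[0,0,0]],[255,[0,0,-0.03],[0,0,0]],[255,[0,0,-0.05],[0,0,0]],[255,[0,0,-0.05],[0.1,0,0]],[255,[0,0.05,0],[0,0,0]],[255,[0,0.05,0],[0,0,0]],[255,[0,0,0],[0,0,0]],[255,[0,0,0],[0,0,0]]]' 20 ; python3 st.py
python3 - <<'E'
from m import *
snap('side','side12.png');snap('scene','scene12.png');snap('wrist','wrist12.png')
a=cv2.resize(cv2.imread('pics/side12.png')[200:300,210:310],(400,400),interpolation=cv2.INTER_CUBIC)
b=cv2.resize(cv2.imread('pics/scene12.png')[110:210,270:370],(400,400),interpolation=cv2.INTER_CUBIC)
cv2.imwrite('pics/s12b.png',np.hstack([a,b]))
cv2.imwrite('pics/w12b.png',cv2.resize(cv2.imread('pics/wrist12.png')[0:320],(700,400)))
E
```

```text
fwd -66.9 right 0.3 z 80.2 tilt 0.101 F fwd -2.2 right -3.7 up 13.0 |13.7| clk 28.32
clock: 29.58
tcp_pos: [0.5241, -0.0735, 0.2144]
tcp_rot: [[0.998, -0.056, -0.002], [-0.056, -0.998, 0.001], [-0.002, -0.001, -1.0]]
wrist_force: [0.4, -0.5, 0.7]
width: 0.005
fwd -152.2 right -1.1 z 214.4 tilt -0.001 F fwd -0.5 right 0.4 up 0.7 |0.9| clk 29.57
```

View pics/s12b.png

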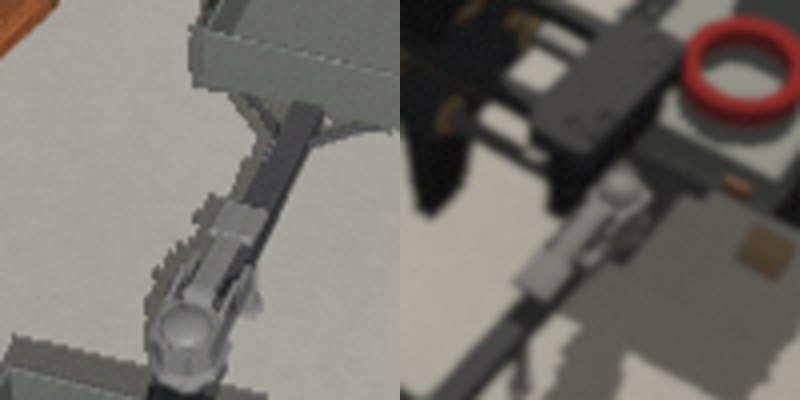

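View pics/w12b.png

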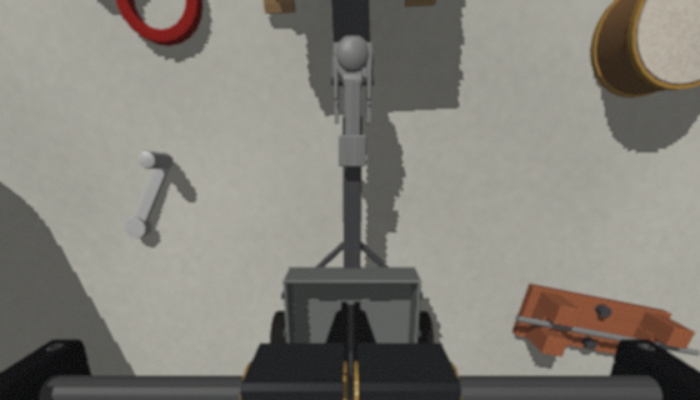

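```bash
python3 -m crank '[[255,[0,0,-0.02],[0,0,0]],[255,[0,0,0],[0,0,0]],[255,[0,0,0],[0,0,0]],[255,[0,0,0],[0,0,0]]]' 20
python3 - <<'E'
from m import *
a=cv2.imread('pics/side12.png').astype(int);im=snap('side','side13.png')[:,:,::-1].astype(int)
d=np.abs(a-im).max(2)[200:310,200:340]; print('diff px >40 near hitch',(d>40).sum())
ctrl.finish_job()
E
```

```text
clock: 30.22
tcp_pos: [0.5245, -0.0739, 0.2351]
tcp_rot: [[0.998, -0.056, -0.0], [-0.056, -0.998, 0.0], [-0.0, -0.0, -1.0]]
wrist_force: [-0.2, -0.5, -0.2]
width: 0.005
diff px >40 near hitch 0
the job is handed in; nothing more can be done
```

I hitched the trailer to the lorry, pressed the latch lever down to a stop on the ball, and handed the job in at about 30 s. There was no verdict.

**What I did**
- I gripped the drawbar with 20 N, lifted it about 20 mm and swung the trailer about 7.5° on its axle. I then rolled it forward about 12 cm and lowered the coupler in small steps with the lever still up.
- After letting go of the drawbar, I shut the fingers and pressed the lever along its arc. It took a steady 4 to 5 N until just past level. The force then climbed, and I held it at about 13 to 14 N before backing off.

**What the last checks showed**
- **Coupler seated:** The wrist load dropped from 4.3 N to about 1 N as it seated. The socket came out at a height of 65.4 mm, within about 1 mm of the ball sideways. These figures come from the arm's pose and the trailer's dimensions.
- **Lever stayed down:** The pictures after release show the lever flat over the drawbar and the coupler in the same place. Two pictures about 0.6 s apart showed no change near the hitch. From the fingertip height I put the lever at about 1.0 rad.
- **Forces:** The readings taken between moves stayed under 15 N on the lever and under about 5 N while lowering.

**What disagreed or stayed unproven**
- **Clamp grip not measured:** I infer the grip from the force rising where the lever stopped.
- **The stop felt soft:** It gave roughly 3 to 4 N per mm, which I put down to the fingers and clamp giving slightly.
- **Sideways force:** There was 3 to 5 N of sideways force during the final press. I eased it a little but did not remove it.
- **Camera spread:** The cameras differed by 1 to 3 mm on the ball and coupler, so I averaged them.

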